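# Clamp the plaster blanks in the eccentric gang vice

### The arm

A 6-joint arm with a two-finger parallel gripper is mounted at the origin on the work surface. World frame = base frame: x ahead of the robot, y to its left, z up, the work surface at z = 0. Lengths are in m, angles in rad, forces in N, time in s.
With the tool pointing down it reaches from about 0.375 to 0.975 m from the base axis. Payload 3.8 kg.
Tool frame: the origin (TCP) lies where the fingers leave the gripper's body, on its centre line; the fingertips stand 73 mm ahead of it and the grasp point (between the pads) lies 54 mm ahead of it (nose_length is the distance from the TCP to the fingertips, in m); z points along the fingers, y is the line along which they close (so a half turn about z gives the same grasp; the last joint's range is limited). The gripper opens to 85 mm and grips with 20 to 120 N. Pads are 22 mm wide; open, the fingers measure 114 mm over their backs; the gripper's body (76 mm by 85 mm) begins 54 mm behind the grasp point. The pads swing forward as they close: fully open they stand 13 mm farther back than shut.
Start: joints at [-1.138, 0.264, 1.604, -0, 1.274, -0.037], TCP at [0.306, -0.602, 0.304] pointing down, gripper open.
Joint ranges: [-2.63, 2.63], [-0.94, 2.18], [0.31, 2.57], [-1.31, 4.45], [0, 2.66], [-2.55, 2.55]. Speed limits (rad/s): [2.57, 2.57, 3.14, 3.14, 3.14, 3.14].

### API

Orientations are given as a rotation vector (axis times angle).
In Python, from workcell import read_state, read_camera, calibration, finish_job, look_for, cut_out, tip_of, nose_length gives the robot as it stands.
- The arm moves only by the tool step_arm, never from a script. Its argument "targets" is a list of rows, each a list of 3 entries, a list of its own where there are three numbers: the turn, a rotation vector about the tool's x, y, z in rad, then the shift along the tool's x, y, z in mm, then the finger opening in mm, from 0 to 85.4. In form: [[[ax, ay, az], [x, y, z], grip], ...]. A call has 1 to 5 rows; each row shifts and turns the commanded pose from where the row before left it, along the tool's axes as they then stand; what a row does not reach is not made up. A row lasts 1/12 s, in which the tool goes at most 41.7 mm and 7.16 degrees, less where a joint would pass 70% of its speed; a pose out of reach is approached as far as the arm can. A call with a gripper value outside its range is refused whole. The fingers move at their own pace and stop on an object; "grip_force" is the grip in N (left out, the last holds). Time passes only in rows, so rows that do not move let the fingers close. It gives the time, the measured TCP pose, the force, the opening and the grip force at its end, in the units of the state.
- read_state(): the state, without advancing time (a new reading comes with each control period).
- read_camera(name): name is "side" or "top"; returns the picture (384x512x3 uint8, red, green, blue); there is no depth.
- calibration(name): a dict with "camera_matrix" (3x3 intrinsics, pixels), "dist_coeffs" ([k1, k2, p1, p2, k3] as OpenCV has them; the pictures are not rectified), "R" (3x3) and "t" (3): a world point X has camera coordinates R X + t. Camera axes: x right, y down, z forward; pixel columns grow to the right and rows downward; lengths in m; the calibration is good to about 2 mm. A picture is of the moment at which its call begins. calibration takes no time and is no camera call.
- finish_job(): hands the job in; it is judged then, once.
Trained networks look in the newest picture that a camera, given by its name, has taken for a name from the list of things; names that differ only in an ending like _2 or _b are one class to them, and where a whole thing is asked for, a point or a joint stands for the part that bears it (a point fixed in the world has none). Each returns a list of dicts, best first, with "score" (0 to 1); they miss things now and then, are a little off and sometimes report something else, mostly with a low value. They report only what shows in the picture. A call takes as long as a camera call.
- look_for(camera, query): "extent" ([left, top, right, bottom] in pixels, round what is visible of it).
- cut_out(camera, query): "region" (384x512 bool, what is visible of it) and "extent" ([left, top, right, bottom] in pixels, round what is visible of it).
- tip_of(camera, query): "at" ([row, column] in pixels: a listed point, or the origin of a listed thing).
The state is a dict: "time": time; "q": joint angles; "joint_vel": joint speeds; "joint_torque": joint torques, N m; "tool_pos": TCP position; "tcp_rot": TCP orientation; "wrist_force": force on the tool from outside, world axes, zero at the start; "torque": the same for the moment, N m; "width": opening from 0.0 (shut) to 1.0 (fully open); "grip_force": force on a finger pad.
Only numpy, scipy, OpenCV 4.12 (cv2) and the standard library are available. Lean on these libraries where they do the work, as an engineer would, in place of code of your own. Each camera call takes 0.05 s, during which the arm holds its last target. There are 200 camera calls.

### The job

Get the plaster blanks ready for trimming: first turn the vice's cam right back so that its sprung jaw opens fully, then pack every blank standing on the counter side by side into the bay, upright on the bay floor with its 50 mm thickness between the jaws. Then turn the cam until its high point bears on the sprung follower, so that every blank is held, and let go. Leave the other things on the counter alone.

Things in the scene. Friction and masses are not known exactly. Their poses are not given: they have to be found in the camera images.
- vice: eccentric gang vice screwed down: aluminium base plate 212 x 326 mm, 10 mm thick. Origin at the counter under the middle of the bay; x points square into the fixed wooden jaw (away from the cam), y along the row, z up. Bay floor z = 10 mm; fixed jaw face x = +25 mm; inner faces of the end cheeks y = +143 and -143 mm; sprung jaw on the -x side
- bay (a point): middle of the bay floor while the vice is fully open (62 mm between the jaws), turned as the vice: vice x = -6, y = 0, z = 10 mm. Jaws and cheeks end 30 mm above the bay floor, so the blanks stand out 34 to 55 mm above them. The widest five blanks leave only 16 mm of the row spare, so set them close together
- follower (a joint): travel in m of the sprung follower: a dark beam along the row with a round steel nose riding on the cam's edge, carrying the sprung jaw. 0 fully back (jaw face at vice x = -37 mm), about 0.015 with the cam's high point on the nose (jaw face, empty, at -22 mm: 47 mm bay). Return springs (4 to 8 N) throw it back
- jaw_mid (a point): middle of the sprung jaw's face, 26 mm above the counter, moving with the follower: fourteen wooden fingers side by side (20 mm pitch, 280 mm in all, rubber faced), each on its own spring (0.75 N to start, then 0.25 N per mm), so that each gives 2 to 3 mm on a 50 mm blank and bears on it
- cam (a joint): angle in rad of the cam (steel disc, 64 mm, set 8 mm off its pivot), anticlockwise from above. 0: low side to the nose, vice open, crank along vice +y. 3.14: high point (black line engraved on top) on the nose, crank along -y. In between the crank swings round the side away from the jaws. Stiff (0.25 to 0.5 N m), stays where left; stops at -0.25 and, past the high point, at 3.8
- cam_axis (a point): point on the cam's upright pivot, 53 mm above the counter, at vice x = -108.5 mm, y = 0
- grip_mid (a point): middle of the black upright handgrip at the end of the crank arm, 60 mm from the pivot: a cylinder of 22 mm diameter from 56 to 100 mm above the counter (this point 78 mm); it revolves freely on its pin, so it can be held while the crank turns
- slim_mid (a point): centre (half-way up) of a loose white plaster blank, a rectangular block standing on the counter: 50 x 40 mm, 85 mm tall; the 50 mm thickness runs along its own x, the 40 mm width along its y; 0.12 to 0.32 kg. Either end may stand down. May be absent (None)
- wide_mid (a point): centre (half-way up) of a loose white plaster blank, a rectangular block standing on the counter: 50 x 62 mm, 65 mm tall; the 50 mm thickness runs along its own x, the 62 mm width along its y; 0.12 to 0.32 kg. Either end may stand down. May be absent (None)
- square_mid (a point): centre (half-way up) of a loose white plaster blank, a square block standing on the counter: 50 x 50 mm, 80 mm tall, sides along its own x and y; 0.12 to 0.32 kg. Either end may stand down. May be absent (None)
- tall_round_mid (a point): centre (half-way up) of a loose white plaster blank, a round drum standing on the counter: 50 mm diameter, 85 mm tall; 0.12 to 0.32 kg. Either end may stand down. May be absent (None)
- low_round_mid (a point): centre (half-way up) of a loose white plaster blank, a round drum standing on the counter: 50 mm diameter, 64 mm tall; 0.12 to 0.32 kg. Either end may stand down. May be absent (None)
- hexagon_mid (a point): centre (half-way up) of a loose white plaster blank, a six-sided block standing on the counter: a regular hexagonal prism 50 mm across flats and 57.7 mm across corners, 64 mm tall; a pair of flats looks along its own x, corners along its y; 0.12 to 0.32 kg. Either end may stand down. May be absent (None)
- beaker: white plastic mixing beaker, 72 mm diameter, 85 mm tall, standing among the blanks; origin at its underside. Not part of the job
- jar: small brown glass jar with a white cap, 56 mm diameter, 80 mm tall, beside the blanks; origin at its underside. Not part of the job

How it is judged:
By the outcome, as a careful person would: the job done as asked, in the order asked, and still so for the second after the job is handed in, with the robot touching nothing.
Of slim, wide, square, tall_round, low_round, hexagon only 4 to 5 are there at a start; the rules pass over those that are not, and their reading is None.
At some moment in a run one of wide, low_round, hexagon may be knocked a few centimetres aside while the robot is not near it.
It also fails if it takes over 200 s, if anything falls off the work surface, if the arm or the gripper's body presses on something with over 40 N, if the wrist force passes 120 N, or if a joint passes its speed limit or range.

## Working session

There is one attempt and no reset: what is moved stays moved. The work goes in short steps, Python scripts to look and compute and a tool call to move; the robot and the scene stay as the last step left them, time stands still between calls to the robot, and variables do not carry over. Pictures are saved under pics/ and viewed, at most 14 in all, crops included, and the job is handed in when it is done.

Besides the shell and the picture viewer there is one more tool, called after "Request:" as name([rows], argument=value, ...), one row to a line, values as JSON. step_arm: Moves the arm, as the interface text tells. Its arguments: {"type":"object","properties":{"targets":{"type":"array","items":{"type":"array"}},"grip_force":{"type":"number"}},"required":["targets"]}

```bash
ls; mkdir -p pics; cat > h.py <<'E'
import numpy as np, cv2
from workcell import *
def snap(cam,name):
    im=read_camera(cam); cv2.imwrite('pics/'+name,im[:,:,::-1]); return im
def toworld(cam,rc,z):
    c=calibration(cam); K=np.array(c["camera_matrix"]);D=np.array(c["dist_coeffs"]);R=np.array(c["R"]);t=np.array(c["t"])
    p=cv2.undistortPoints(np.array([[[rc[1],rc[0]]]],float),K,D)[0,0]
    d=R.T@np.array([p[0],p[1],1]); o=-R.T@t
    return o+d*(z-o[2])/d[2]
def topix(cam,X):
    c=calibration(cam)
    r,_=cv2.Rodrigues(np.array(c["R"]))
    return cv2.projectPoints(np.array(X,float).reshape(-1,1,3),r,np.array(c["t"],float),np.array(c["camera_matrix"]),np.array(c["dist_coeffs"]))[0][:,0]
E
python3 - <<'E'
from h import *
a=snap('top','t0.png');
print(read_state())
Z={'bay':.010,'jaw_mid':.026,'cam_axis':.053,'grip_mid':.078,'vice':0,'slim_mid':.0425,'wide_mid':.0325,'square_mid':.04,'tall_round_mid':.0425,'low_round_mid':.032,'hexagon_mid':.032,'beaker':0,'jar':0}
snap('side','s0.png')
for cam in('top','side'):
  c=calibration(cam); print(cam,-np.array(c["R"]).T@np.array(c["t"]))
  for n,z in Z.items():
    for r in tip_of(cam,n)[:2]:
        print(cam,n,round(r['score'],2),np.round(r['at'],1),np.round(toworld(cam,r['at'],z),4))
E
```

```text
pics
{'time': 0.05, 'q': array([-1.13788034e+00,  2.64725279e-01,  1.60536104e+00, -1.46555255e-05,
        1.27372094e+00, -3.68821650e-02]), 'joint_vel': array([-2.97838181e-04, -7.08566994e-05, -4.39215069e-04,  4.20875742e-04,
       -6.17429942e-04,  4.23783626e-04]), 'joint_torque': array([ 2.93140529e-04, -5.17029297e+01, -3.68840754e+01, -2.23317556e-05,
        7.02075151e-03,  3.47558364e-05]), 'tool_pos': array([ 0.30534296, -0.60134932,  0.30258764]), 'tcp_rot': array([-3.05320705e+00, -7.30691286e-01,  7.05434856e-04]), 'wrist_force': array([-0.76088784, -0.24873006, -0.01317163]), 'torque': array([ 0.0623832 ,  0.01249475, -0.01671805]), 'grip_force': 0.0, 'width': 0.997989547912224}
top [ 0.33789051 -0.05348005  1.23971591]
top bay 0.95 [183.8 176.4] [0.6014 0.1912 0.01  ]
top bay 0.17 [188.7 174.2] [0.5868 0.1971 0.01  ]
top jaw_mid 0.94 [190.8 176.9] [0.5774 0.1858 0.026 ]
top cam_axis 0.83 [217.3 170.9] [0.4973 0.1944 0.053 ]
top grip_mid 0.55 [187. 174.] [0.5778 0.184  0.078 ]
top grip_mid 0.45 [219.7 192.1] [0.4875 0.1313 0.078 ]
top vice 0.93 [184.9 179.2] [0.600
[... 570 characters left out ...]
]
side jaw_mid 0.83 [305.3 235.2] [0.5748 0.195  0.026 ]
side cam_axis 0.9 [298.6 279.8] [0.4922 0.194  0.053 ]
side grip_mid 0.5 [263.4 278.4] [0.4976 0.1308 0.078 ]
side vice 0.83 [309.7 223.3] [0.5995 0.1875 0.    ]
side wide_mid 0.71 [200.7 306.9] [ 0.4305 -0.1326  0.0325]
side square_mid 0.78 [196.6 204. ] [ 0.6908 -0.1176  0.04  ]
side square_mid 0.68 [168.2 211.2] [ 0.695  -0.2505  0.04  ]
side tall_round_mid 0.94 [172.  301.5] [ 0.4424 -0.2491  0.0425]
side low_round_mid 0.65 [148.2 301. ] [ 0.4399 -0.4     0.032 ]
side hexagon_mid 0.84 [200.1 250.5] [ 0.5732 -0.1236  0.032 ]
side beaker 0.58 [160.9 255.5] [ 0.5784 -0.3649  0.    ]
side jar 0.6 [166.8 213.6] [ 0.7019 -0.3201  0.    ]
```

View pics/t0.png

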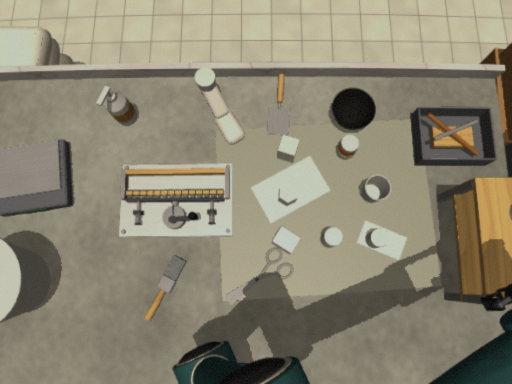

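View pics/s0.png

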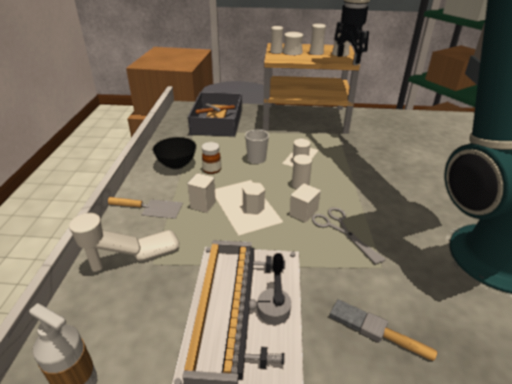

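The top view shows the vice at about (176,200) with its crank to the right (cam closed). The five blanks are wide (285,239), square (288,147), hexagon (287,195), tall round (332,236) and low round (376,238). The beaker is at (375,188) and the jar at (347,145). Next I'll refine these positions with mask fits.

```bash
cat > fit.py <<'E'
from h import *
from scipy.optimize import minimize
def poly(kind):
    if kind=='wide': return np.array([[a*.025,b*.031] for a,b in((1,1),(-1,1),(-1,-1),(1,-1))]),.065
    if kind=='square': return np.array([[a*.025,b*.025] for a,b in((1,1),(-1,1),(-1,-1),(1,-1))]),.080
    if kind=='hexagon': 
        t=np.radians(30+60*np.arange(6)); return .02887*np.c_[np.cos(t),np.sin(t)],.064
    t=np.linspace(0,2*np.pi,32)
    return .025*np.c_[np.cos(t),np.sin(t)],(.085 if kind=='tall_round' else .064)
S=4
def sil(cam,P,h,p,z0=0):
    c,s=np.cos(p[2]),np.sin(p[2]); Q=P@np.array([[c,s],[-s,c]])+p[:2]
    X=np.r_[np.c_[Q,np.full(len(Q),z0)],np.c_[Q,np.full(len(Q),z0+h)]]
    hull=cv2.convexHull((topix(cam,X)).astype(np.float32))
    m=np.zeros((384*S,512*S),np.uint8); cv2.fillConvexPoly(m,np.round((hull+.5)*S*16-8).astype(np.int32),1,shift=4)
    return cv2.resize(m.astype(np.float32),(512,384),interpolation=cv2.INTER_AREA)
def fit(masks,P,h,x0,yaws,z0=0):
    best=None
    for y in yaws:
        def f(v):
            e=0
            for cam,m in masks.items():
                s=sil(cam,P,h,(v[0]/100,v[1]/100,v[2]/3),z0); e+=np.abs(s-m).sum()/m.sum()
            return e
        r=minimize(f,[x0[0]*100,x0[1]*100,y*3],method='Nelder-Mead',options=dict(initial_simplex=np.array([[x0[0]*100,x0[1]*100,y*3]]*4)+np.array([[0,0,0],[1,0,0],[0,1,0],[0,0,.6]]),maxiter=120,xatol=.01,fatol=1e-4))
        if best is None or r.fun<best[1]: best=((r.x[0]/100,r.x[1]/100,r.x[2]/3),r.fun)
    return best
def masks_for(name,cams=('top','side'),near=None):
    out={}
    for cam in cams:
        rs=cut_out(cam,name)
        if rs and rs[0]['score']>.3: out[cam]=rs[0]['region'].astype(np.float32)
    return out
def locate(kind,x0,cams=('top','side')):
    m=masks_for(kind+'_mid',cams); P,h=poly(kind)
    yaws=[0] if 'round' in kind else np.radians([0,30,60,90,120,150] if kind=='wide' else [0,30,60] if kind=='square' else [0,20,40])
    r={}
    for k in list(m)+(['both'] if len(m)>1 else []):
        mm=m if k=='both' else {k:m[k]}
        b=fit(mm,P,h,x0,yaws); r[k]=b
        print(kind,k,np.round(b[0],4),'yawdeg %.1f'%np.degrees(b[0][2]),'err %.3f'%b[1])
    return r
E
cat > a.py <<'E'
from fit import *
for k,x in dict(wide=(.433,-.125),square=(.695,-.125),hexagon=(.572,-.127),tall_round=(.445,-.252),low_round=(.438,-.37)).items(): locate(k,x)
t=cv2.imread('pics/t0.png');s=cv2.imread('pics/s0.png')
cv2.imwrite('pics/vt.png',cv2.resize(t[155:245,112:242],None,fx=6,fy=6,interpolation=cv2.INTER_CUBIC))
cv2.imwrite('pics/vs.png',cv2.resize(s[238:384,170:310],None,fx=4,fy=4,interpolation=cv2.INTER_CUBIC))
E
python3 a.py
```

```text
wide top [ 0.4375 -0.123   2.5747] yawdeg 147.5 err 0.082
wide side [ 0.436  -0.1244  2.6066] yawdeg 149.3 err 0.043
wide both [ 0.4367 -0.123   2.5859] yawdeg 148.2 err 0.136
square top [ 0.6986 -0.1314  1.294 ] yawdeg 74.1 err 0.143
square side [ 0.6987 -0.1327 -0.2577] yawdeg -14.8 err 0.047
square both [ 0.6986 -0.1314 -0.277 ] yawdeg -15.9 err 0.194
hexagon top [ 0.5651 -0.1306  0.4802] yawdeg 27.5 err 0.057
hexagon side [ 0.5665 -0.134   0.3327] yawdeg 19.1 err 0.141
hexagon both [ 0.5655 -0.1304  0.4388] yawdeg 25.1 err 0.224
tall_round top [ 0.4424 -0.2479  0.0863] yawdeg 4.9 err 0.061
tall_round side [ 0.4434 -0.2503  0.0062] yawdeg 0.4 err 0.132
tall_round both [ 0.4428 -0.248  -0.0306] yawdeg -1.8 err 0.204
low_round top [ 0.4411 -0.3773  0.213 ] yawdeg 12.2 err 0.051
low_round side [ 0.4391 -0.4128  0.5244] yawdeg 30.0 err 0.665
low_round both [ 0.441  -0.3773  0.2486] yawdeg 14.2 err 0.790
```

View pics/vt.png

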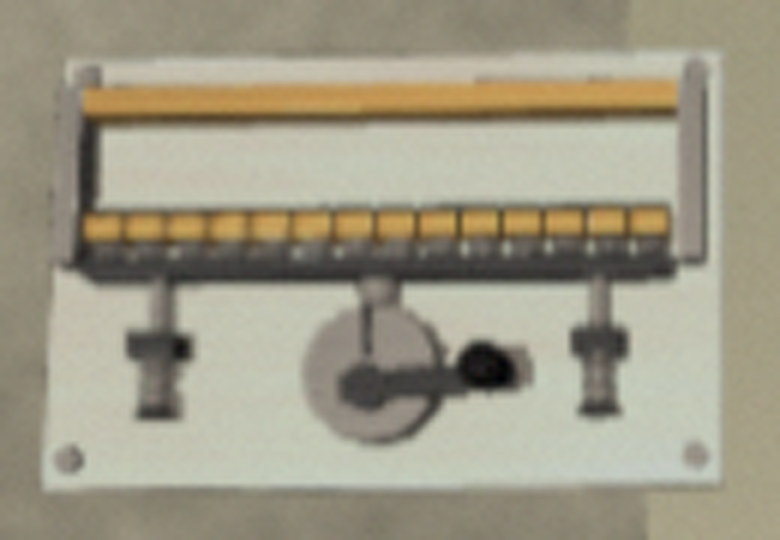

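View pics/vs.png

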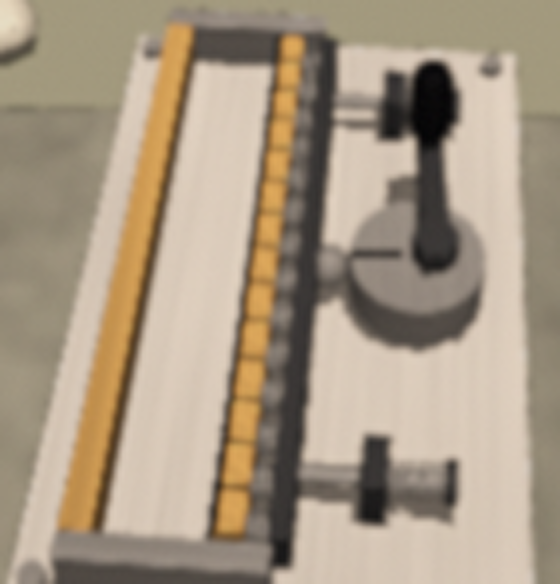

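The crops show the vice closed, with the black line pointing at the nose. The fixed-jaw inner-edge corners are at top crop (84,118) and (678,108), and side crop (190,28) and (101,532). The grip top is at top crop (487,363). I'll fit the vice pose from these.

```bash
cat > b.py <<'E'
from h import *
from scipy.optimize import least_squares
T=[('top',112,155,6,84,118,(.025,.143,.040)),('top',112,155,6,678,108,(.025,-.143,.040)),
('side',170,238,4,190,28,(.025,-.143,.040)),('side',170,238,4,101,532,(.025,.143,.040))]
def w(p,v):
    c,s=np.cos(p[2]),np.sin(p[2]); return np.array([p[0]+c*v[0]-s*v[1],p[1]+s*v[0]+c*v[1],v[2]])
def px(t): return np.array([t[1]+(t[4]+.5)/t[3]-.5,t[2]+(t[5]+.5)/t[3]-.5])
for t in T: print(t[0],t[6],np.round(toworld(t[0],px(t)[::-1],.04),4))
for sel in (T[:2],T[2:],T):
    r=least_squares(lambda p:np.concatenate([topix(t[0],w(p,t[6]))[0]-px(t) for t in sel]),[.603,.19,0.])
    print(np.round(r.x,4),'deg %.2f'%np.degrees(r.x[2]),np.round(r.fun,2))
p=r.x
print('axis',w(p,(-.1085,0,.053)),'grip',toworld('top',[155+363/6,112+487/6],.1), 'grip side',toworld('side',[238+68/4,170+434/4],.1),'pred',w(p,(-.1085,-.06,.1)))
E
python3 b.py
```

```text
top (0.025, 0.143, 0.04) [0.6232 0.3335 0.04  ]
top (0.025, -0.143, 0.04) [0.6274 0.0485 0.04  ]
side (0.025, -0.143, 0.04) [0.6309 0.051  0.04  ]
side (0.025, 0.143, 0.04) [0.622  0.3349 0.04  ]
[0.6003 0.1907 0.0146] deg 0.83 [-0.18 -0.01  0.18  0.  ]
[0.6015 0.1916 0.0319] deg 1.83 [ 0.02 -0.5  -0.01  0.27]
[0.6011 0.1913 0.0262] deg 1.50 [-0.5   0.3  -0.14 -0.82  0.64 -0.62 -0.17  0.  ]
axis [0.49259332 0.18843856 0.053     ] grip [0.49589135 0.12525089 0.1       ] grip side [0.49834282 0.13006332 0.1       ] pred [0.49416429 0.12845913 0.1       ]
```

```bash
cat > go.py <<'E'
import sys
from h import *
from scipy.spatial.transform import Rotation as Ro
def pose():
    s=read_state(); R=Ro.from_rotvec(s['tcp_rot']).as_matrix(); return s,np.array(s['tool_pos']),R
def delta(x,y,z,yaw=None):
    s,p,R=pose(); cur=np.degrees(np.arctan2(R[1,0],R[0,0]))
    print('t %.1f'%s['time'],'pos',np.round(p,4),'yaw %.2f'%cur,'tilt %.2f'%np.degrees(np.arccos(-R[2,2])),'F',np.round(s['wrist_force'],1),'w %.3f'%(s['width']*85.4),'g %.0f'%s['grip_force'],'nose',np.round(nose_length() if callable(nose_length) else nose_length,4))
    if yaw is not None:
        d=(yaw-cur+180)%360-180; print('turn tool z rad %.4f'%-np.radians(d))
        R=Ro.from_euler('z',d,degrees=True).as_matrix()@R
    print('shift mm tool (after turn)',np.round(R.T@(np.array([x,y,z])-p)*1000,1))
if __name__=='__main__': delta(*map(float,sys.argv[1:]))
E
python3 go.py .496 .127 .139 91.3
```

```text
t 1.9 pos [ 0.3056 -0.6019  0.3039] yaw 26.91 tilt 0.00 F [-0.1 -0.2  0.7] w 85.058 g 0 nose 0.0726
turn tool z rad -1.1237
shift mm tool (after turn) [724.4 206.9 164.9]
```

Request:
step_arm([
  [[0, 0, -0.1124], [0, 0, 0], 50],
  [[0, 0, -0.1124], [0, 0, 0], 50],
  [[0, 0, -0.1124], [0, 0, 0], 50],
  [[0, 0, -0.1124], [0, 0, 0], 50],
  [[0, 0, -0.1124], [0, 0, 0], 50],
])

```text
time: 2.32
tool_pos: [0.3071, -0.6019, 0.3096]
tcp_rot: [2.724, 1.554, 0.004]
wrist_force: [2.5, 5.7, 16.6]
width: 0.587
grip_force: 8.5
```

Request:
step_arm([
  [[0, 0, -0.1124], [0, 0, 0], 50],
  [[0, 0, -0.1124], [0, 0, 0], 50],
  [[0, 0, -0.1124], [0, 0, 0], 50],
  [[0, 0, -0.1124], [0, 0, 0], 50],
  [[0, 0, -0.1124], [0, 0, 0], 50],
])

```text
time: 2.73
tool_pos: [0.307, -0.6016, 0.3095]
tcp_rot: [2.186, 2.25, 0.001]
wrist_force: [0.3, 7.5, 17.7]
width: 0.59
grip_force: 8.7
```

```bash
python3 go.py .496 .127 .139 91.3
```

```text
t 2.7 pos [ 0.307  -0.6016  0.3095] yaw 91.64 tilt 0.26 F [ 0.3  7.5 17.7] w 50.420 g 9 nose 0.0726
turn tool z rad 0.0059
shift mm tool (after turn) [724.6 204.8 169.3]
```

The wrist reads 17 N upward and the grip force is 8.7 N at 50 mm, which free air wouldn't explain. I'll look before moving.

```bash
python3 - <<'E'
from h import *
a=snap('top','t1.png');b=snap('side','s1.png')
print(topix('top',[[.307,-.6,.3]]),topix('side',[[.307,-.6,.3]]),read_state()['wrist_force'],read_state()['tool_pos'],read_state()['grip_force'])
cv2.imwrite('pics/c1.png',np.hstack([cv2.resize(a[264:384,392:512],(400,400)),cv2.resize(b[0:100,280:380],(400,400))])[:,:,::-1])
E
```

```text
[[511.51943284 287.72164058]] [[349.16160911  42.76968213]] [ 0.80043542  6.60394838 16.909388  ] [ 0.30700377 -0.60186911  0.3095922 ] 8.347451916475821
```

View pics/c1.png

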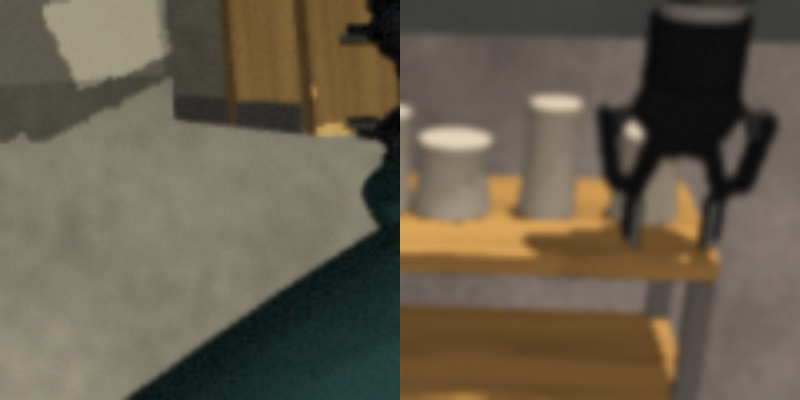

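The fingertips are pressing on the wooden shelf under the start pose, because the pads swing forward as they close. I'll raise the tool, then travel.

Request:
step_arm([
  [[0, 0, 0], [0, 0, -25], 50],
  [[0, 0, 0], [0, 0, -25], 50],
  [[0, 0, 0], [20, 5, 0], 50],
  [[0, 0, 0], [40, 11, 0], 50],
  [[0, 0, 0], [40, 11, 0], 50],
])

```text
time: 3.25
tool_pos: [0.3302, -0.5013, 0.3545]
tcp_rot: [2.197, 2.243, -0.0]
wrist_force: [0.2, 0.3, -0.3]
width: 0.582
grip_force: 0.0
```

Request:
step_arm([
  [[0, 0, 0], [40, 11, 0], 50],
  [[0, 0, 0], [40, 11, 0], 50],
  [[0, 0, 0], [40, 11, 0], 50],
  [[0, 0, 0], [40, 11, 0], 50],
  [[0, 0, 0], [40, 11, 0], 50],
])

```text
time: 3.67
tool_pos: [0.3806, -0.2982, 0.3541]
tcp_rot: [2.196, 2.246, 0.0]
wrist_force: [1.1, -0.2, 0.3]
width: 0.588
grip_force: 0.0
```

Request:
step_arm([
  [[0, 0, 0], [40, 11, 0], 50],
  [[0, 0, 0], [40, 11, 0], 50],
  [[0, 0, 0], [40, 11, 0], 50],
  [[0, 0, 0], [40, 11, 0], 50],
  [[0, 0, 0], [40, 11, 0], 50],
])

```text
time: 4.08
tool_pos: [0.4309, -0.0969, 0.3543]
tcp_rot: [2.195, 2.246, 0.001]
wrist_force: [1.2, -0.1, -0.8]
width: 0.587
grip_force: 0.0
```

Request:
step_arm([
  [[0, 0, 0], [40, 11, 0], 50],
  [[0, 0, 0], [40, 11, 0], 50],
  [[0, 0, 0], [40, 11, 0], 50],
  [[0, 0, 0], [40, 11, 0], 50],
  [[0, 0, 0], [0, 0, 0], 50],
])

```text
time: 4.5
tool_pos: [0.4721, 0.0685, 0.3542]
tcp_rot: [-2.187, -2.253, -0.006]
wrist_force: [0.9, -1.2, 0.8]
width: 0.586
grip_force: 0.0
```

```bash
python3 go.py .496 .127 .139 91.3; python3 - <<'E'
from h import *
for c in('top','side'):
    read_camera(c)
    for n,z in(('grip_mid',.078),('cam_axis',.053)):
        for r in tip_of(c,n)[:2]: print(c,n,r['score'],toworld(c,r['at'],z))
E
```

```text
t 4.5 pos [0.4721 0.0685 0.3542] yaw 91.71 tilt 0.24 F [ 0.9 -1.2  0.8] w 50.041 g 0 nose 0.0726
turn tool z rad 0.0071
shift mm tool (after turn) [ 57.1  24.9 215.5]
top cam_axis 0.84 [0.48897841 0.18909597 0.053     ]
side grip_mid 0.72 [0.49893713 0.12983362 0.078     ]
side grip_mid 0.64 [ 0.67722527 -0.1971019   0.078     ]
side cam_axis 0.84 [0.49393602 0.19048244 0.053     ]
```

Request:
step_arm([
  [[0, 0, 0.007], [30, 13, 20], 45],
  [[0, 0, 0], [29, 13, 20], 45],
  [[0, 0, 0], [0, 0, 40], 45],
  [[0, 0, 0], [0, 0, 40], 45],
  [[0, 0, 0], [0, 0, 0], 45],
])

```text
time: 5.22
tool_pos: [0.491, 0.1193, 0.2255]
tcp_rot: [-2.2, -2.231, 0.02]
wrist_force: [-2.9, -0.8, -1.6]
width: 0.527
grip_force: 0.0
```

```bash
python3 go.py .497 .1285 .139 91.3; python3 - <<'E'
from h import *
a=snap('side','s2.png'); cv2.imwrite('pics/c2.png',cv2.resize(a[150:330,200:340],(560,600*180//150*5//6),interpolation=cv2.INTER_CUBIC)[:600,:,::-1])
E
```

```text
t 5.2 pos [0.491  0.1193 0.2255] yaw 90.80 tilt 0.89 F [-2.9 -0.8 -1.6] w 44.964 g 0 nose 0.0726
turn tool z rad -0.0086
shift mm tool (after turn) [ 9.3  7.5 86.4]
```

View pics/c2.png

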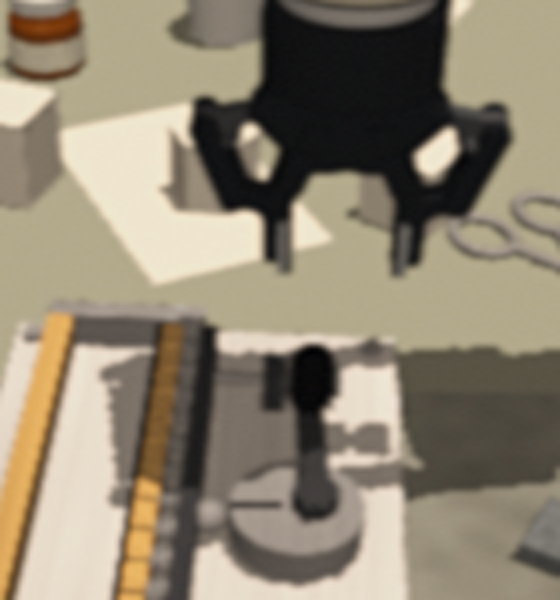

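The open fingers straddle the grip in line. I'll descend, grip and re-check, with a tilt correction added to the helper.

Request:
step_arm([
  [[0, 0, -0.008], [9, 7.5, 0], 45],
  [[0, 0, 0], [0, 0, 30], 45],
  [[0, 0, 0], [0, 0, 30], 45],
  [[0, 0, 0], [0, 0, 26], 45],
  [[0, 0, 0], [0, 0, 0], 45],
])

```text
time: 5.68
tool_pos: [0.5029, 0.1301, 0.1463]
tcp_rot: [-2.195, -2.245, 0.004]
wrist_force: [-1.0, -0.0, -1.5]
width: 0.527
grip_force: 0.0
```

Request:
step_arm([
  [[0, 0, 0], [0, 0, 0], 15],
  [[0, 0, 0], [0, 0, 0], 15],
  [[0, 0, 0], [0, 0, 0], 15],
  [[0, 0, 0], [0, 0, 0], 15],
  [[0, 0, 0], [0, 0, 0], 15],
], grip_force=50)

```text
time: 6.1
tool_pos: [0.5049, 0.131, 0.1507]
tcp_rot: [2.193, 2.247, 0.004]
wrist_force: [-4.5, -0.0, 7.9]
width: 0.234
grip_force: 49.8
```

```bash
cat > go.py <<'E'
import sys
from h import *
from scipy.spatial.transform import Rotation as Ro
def pose():
    s=read_state(); R=Ro.from_rotvec(s['tcp_rot']).as_matrix(); return s,np.array(s['tool_pos']),R
def delta(x,y,z,yaw=None):
    s,p,R=pose(); cur=np.degrees(np.arctan2(R[1,0],R[0,0]))
    print('t %.1f'%s['time'],'pos',np.round(p,4),'yaw %.2f'%cur,'tilt %.2f'%np.degrees(np.arccos(-R[2,2])),'F',np.round(s['wrist_force'],1),'w %.1f'%(s['width']*85.4),'g %.0f'%s['grip_force'])
    if yaw is not None:
        Rt=Ro.from_euler('z',yaw,degrees=True).as_matrix()@np.diag([1.,-1,-1])
        rv=Ro.from_matrix(R.T@Rt).as_rotvec(); n=int(np.ceil(np.linalg.norm(rv)/.12)); print('turn',np.round(rv,3),'n',n,'each',np.round(rv/max(n,1),4)); R=Rt
    print('shift after turn',np.round(R.T@(np.array([x,y,z])-p)*1000,1))
if __name__=='__main__': delta(*map(float,sys.argv[1:]))
E
python3 go.py .497 .1285 .139 91.3
```

```text
t 6.1 pos [0.5049 0.131  0.1507] yaw 91.37 tilt 0.19 F [-4.5 -0.   7.9] w 20.0 g 50
turn [ 0.003 -0.001  0.001] n 1 each [ 0.0033 -0.0006  0.0012]
shift after turn [-2.3 -7.9 11.7]
```

The grip is on the domed top of the handle, about 12 mm too high. I'll open, go lower and regrip.

Request:
step_arm([
  [[0, 0, 0], [0, 0, 0], 45],
  [[0, 0, 0], [0, 0, 0], 45],
  [[0, 0, 0], [-2, 1, 8], 45],
  [[0, 0, 0], [0, 0, 7], 45],
  [[0, 0, 0], [0, 0, 0], 45],
])

```text
time: 6.52
tool_pos: [0.5036, 0.1284, 0.131]
tcp_rot: [-2.194, -2.247, 0.003]
wrist_force: [-0.0, 0.4, -0.5]
width: 0.527
grip_force: 0.0
```

Request:
step_arm([
  [[0, 0, 0], [0, 0, 0], 15],
  [[0, 0, 0], [0, 0, 0], 15],
  [[0, 0, 0], [0, 0, 0], 15],
  [[0, 0, 0], [0, 0, 0], 15],
  [[0, 0, 0], [0, 0, 0], 15],
], grip_force=50)

```text
time: 6.93
tool_pos: [0.5046, 0.1287, 0.1326]
tcp_rot: [2.194, 2.248, 0.0]
wrist_force: [1.8, -0.4, -5.0]
width: 0.242
grip_force: 49.0
```

```bash
python3 go.py .497 .1285 .139 91.3
```

```text
t 6.9 pos [0.5046 0.1287 0.1326] yaw 91.38 tilt 0.01 F [ 1.8 -0.4 -5. ] w 20.7 g 49
turn [0.    0.    0.001] n 1 each [0.0001 0.0001 0.0014]
shift after turn [-0.  -7.6 -6.4]
```

Request:
step_arm([
  [[0, 0, 0], [0, -10, 0], 15],
  [[0, 0, 0], [0, -10, 0], 15],
  [[0, 0, 0], [3, -9.5, 0], 15],
  [[0, 0, 0], [3.3, -9.3, 0], 15],
  [[0, 0, 0], [6, -8, 0], 15],
])

```text
time: 7.35
tool_pos: [0.4585, 0.1398, 0.1326]
tcp_rot: [2.193, 2.246, 0.005]
wrist_force: [8.9, 0.0, -11.0]
width: 0.241
grip_force: 50.2
```

```bash
python3 go.py .4655 .14 .1326 91.3
```

```text
t 7.3 pos [0.4585 0.1398 0.1326] yaw 91.36 tilt 0.24 F [  8.9   0.  -11. ] w 20.6 g 50
turn [ 0.004 -0.     0.001] n 1 each [ 0.0042 -0.0002  0.001 ]
shift after turn [0. 7. 0.]
```

Forces are mild and the radius comes out right. I'll continue the arc.

Request:
step_arm([
  [[0, 0, 0], [6.4, -7, 0], 15],
  [[0, 0, 0], [8, -6, 0], 15],
  [[0, 0, 0], [8.5, -5, 0], 15],
  [[0, 0, 0], [9.5, -3.5, 0], 15],
  [[0, 0, 0], [9.7, -1.5, 0], 15],
])

```text
time: 7.77
tool_pos: [0.4348, 0.1811, 0.1326]
tcp_rot: [2.191, 2.246, 0.004]
wrist_force: [10.3, -5.0, -12.7]
width: 0.244
grip_force: 50.1
```

Request:
step_arm([
  [[0, 0, 0], [9.9, 0, 0], 15],
  [[0, 0, 0], [9.8, 1.6, 0], 15],
  [[0, 0, 0], [9.4, 3.2, 0], 15],
  [[0, 0, 0], [8.8, 4.7, 0], 15],
  [[0, 0, 0], [7.8, 6.2, 0], 15],
])

```text
time: 8.18
tool_pos: [0.4481, 0.226, 0.1325]
tcp_rot: [2.191, 2.248, -0.005]
wrist_force: [2.6, -9.1, -2.2]
width: 0.245
grip_force: 50.9
```

```bash
python3 go.py .4555 .2366 .1326 91.3
```

```text
t 8.2 pos [0.4481 0.226  0.1325] yaw 91.47 tilt 0.25 F [ 2.6 -9.1 -2.2] w 20.9 g 51
turn [-0.     0.004  0.003] n 1 each [-0.0004  0.0043  0.0029]
shift after turn [10.4  7.7 -0.1]
```

Request:
step_arm([
  [[0, 0, 0], [6.3, 6.8, 0], 15],
  [[0, 0, 0], [5.7, 8.7, 0], 15],
  [[0, 0, 0], [3.7, 8.7, 0], 15],
  [[0, 0, 0], [2.6, 10.1, 0], 15],
  [[0, 0, 0], [0.7, 9.4, 0], 15],
])

```text
time: 8.6
tool_pos: [0.4897, 0.2476, 0.1325]
tcp_rot: [-2.193, -2.246, 0.006]
wrist_force: [-5.8, 0.7, 0.9]
width: 0.239
grip_force: 51.3
```

Request:
step_arm([
  [[0, 0, 0], [0, 2, 0], 15],
  [[0, 0, 0], [0, 0, 0], 15],
  [[0, 0, 0], [0, 0, 0], 15],
])

```text
time: 8.85
tool_pos: [0.4928, 0.2477, 0.1326]
tcp_rot: [-2.194, -2.247, 0.0]
wrist_force: [-1.4, 1.5, -2.5]
width: 0.241
grip_force: 50.9
```

```bash
python3 go.py .4917 .25 .1326 91.3
```

```text
t 8.8 pos [0.4928 0.2477 0.1326] yaw 91.37 tilt 0.04 F [-1.4  1.5 -2.5] w 20.6 g 51
turn [-0.001 -0.     0.001] n 1 each [-0.0006 -0.0003  0.0012]
shift after turn [ 2.3 -1.  -0. ]
```

Request:
step_arm([
  [[0, 0, 0], [0, 0, 0], 50],
  [[0, 0, 0], [0, 0, 0], 50],
  [[0, 0, 0], [0, 0, 0], 50],
  [[0, 0, 0], [0, 0, -35], 50],
  [[0, 0, 0], [0, 0, -35], 50],
])

```text
time: 9.27
tool_pos: [0.4915, 0.2466, 0.2012]
tcp_rot: [-2.193, -2.247, 0.009]
wrist_force: [1.1, 0.4, 0.4]
width: 0.585
grip_force: 0.0
```

Request:
step_arm([
  [[0, 0, 0], [-40, 0, -15], 85],
  [[0, 0, 0.11], [-40, -8, 0], 85],
  [[0, 0, 0.11], [-40, -8, 0], 85],
  [[0, 0, 0.11], [-40, -8, 0], 85],
  [[0, 0, 0.11], [-40, -8, 0], 85],
])

```text
time: 9.68
tool_pos: [0.4407, 0.0541, 0.2185]
tcp_rot: [2.635, 1.707, 0.003]
wrist_force: [0.2, -0.7, 0.7]
width: 0.995
grip_force: 0.0
```

```bash
python3 go.py .4367 -.123 .2 58.2; python3 - <<'E'
from fit import *
from scipy.optimize import least_squares
P=np.array([(.5046,.1287),(.4585,.1398),(.4348,.1811),(.4481,.226),(.4928,.2477)])
print(least_squares(lambda c:np.hypot(*(P-c).T)-.06,[.493,.19]).x)
a=snap('top','t3.png');b=snap('side','s3.png')
locate('wide',(.4367,-.123))
cv2.imwrite('pics/c3.png',np.hstack([cv2.resize(a[155:245,112:242],(420,290)),cv2.resize(b[238:384,170:310],(380,396))[:290]])[:,:,::-1]) if 0 else None
c=np.zeros((560,790,3),np.uint8); c[:270,:390]=cv2.resize(a[155:245,112:242],(390,270)); c[:,400:790]=cv2.resize(b[238:384,170:310],(390,560)[:2])[:560]
cv2.imwrite('pics/c3.png',c[:,:,::-1])
E
```

```text
t 9.7 pos [0.4407 0.0541 0.2185] yaw 65.88 tilt 0.18 F [ 0.2 -0.7  0.7] w 85.0 g 0
turn [ 0.003 -0.001  0.134] n 2 each [ 0.0015 -0.0005  0.067 ]
shift after turn [-152.7   89.9   18.5]
[0.49442012 0.1878051 ]
wide top [ 0.4361 -0.123   2.583 ] yawdeg 148.0 err 0.085
wide side [ 0.4348 -0.1254 -0.4751] yawdeg -27.2 err 0.154
wide both [ 0.4361 -0.1227 -0.5108] yawdeg -29.3 err 0.250
```

View pics/c3.png

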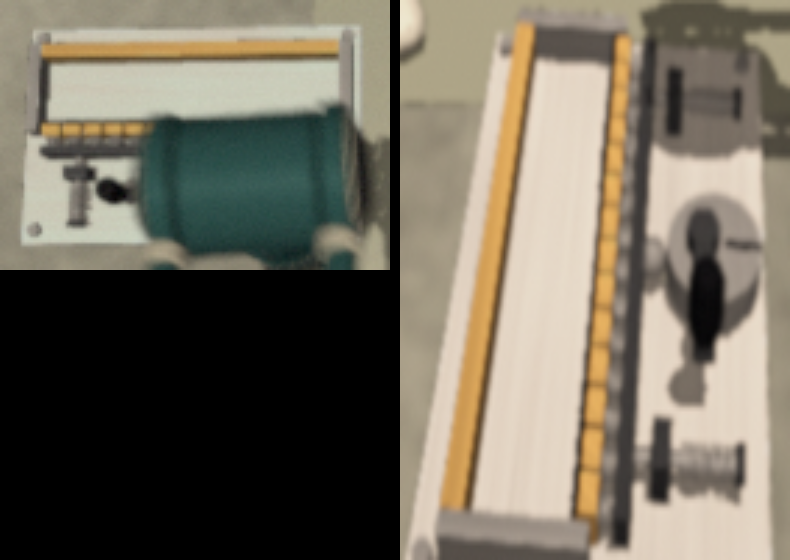

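The vice is fully open: the line points away from the nose and the crank is at +y. I'll fetch the wide blank.

Request:
step_arm([
  [[0, 0, 0.067], [0, 0, 0], 85],
  [[0, 0, 0.067], [0, 0, 0], 85],
  [[0, 0, 0], [-34, 20, 0], 85],
  [[0, 0, 0], [-34, 20, 0], 85],
  [[0, 0, 0], [-34, 20, 0], 85],
])

```text
time: 10.3
tool_pos: [0.4397, -0.0621, 0.2183]
tcp_rot: [2.736, 1.542, 0.003]
wrist_force: [-0.3, -0.4, 0.4]
width: 0.994
grip_force: 0.0
```

Request:
step_arm([
  [[0, 0, 0], [-34, 20, 0], 85],
  [[0, 0, 0], [-17, 10, 0], 85],
  [[0, 0, 0], [0, 0, 25], 85],
  [[0, 0, 0], [0, 0, 10], 85],
  [[0, 0, 0], [0, 0, 0], 85],
])

```text
time: 10.72
tool_pos: [0.436, -0.1204, 0.1798]
tcp_rot: [-2.736, -1.534, 0.006]
wrist_force: [-1.3, 1.5, -0.0]
width: 0.993
grip_force: 0.0
```

```bash
python3 go.py .4361 -.123 .109 58.2;
```

```text
t 10.7 pos [ 0.436  -0.1204  0.1798] yaw 58.55 tilt 0.33 F [-1.3  1.5 -0. ] w 84.8 g 0
turn [-0.006  0.001  0.006] n 1 each [-0.0056  0.0009  0.0061]
shift after turn [-2.1  1.5 70.8]
```

Request:
step_arm([
  [[0, 0, 0.006], [-2, 1.5, 0], 85],
  [[0, 0, 0], [0, 0, 30], 85],
  [[0, 0, 0], [0, 0, 30], 85],
  [[0, 0, 0], [0, 0, 10], 85],
  [[0, 0, 0], [0, 0, 0], 85],
])

```text
time: 11.13
tool_pos: [0.4358, -0.1227, 0.1105]
tcp_rot: [-2.741, -1.527, 0.006]
wrist_force: [-0.7, 0.3, -0.1]
width: 0.997
grip_force: 0.0
```

Request:
step_arm([
  [[0, 0, 0], [0, 0, 0], 40],
  [[0, 0, 0], [0, 0, 0], 40],
  [[0, 0, 0], [0, 0, 0], 40],
  [[0, 0, 0], [0, 0, 0], 40],
  [[0, 0, 0], [0, 0, 0], 40],
], grip_force=50)

```text
time: 11.55
tool_pos: [0.4392, -0.1246, 0.1146]
tcp_rot: [2.743, 1.525, 0.005]
wrist_force: [0.3, 1.5, 7.6]
width: 0.575
grip_force: 54.1
```

Request:
step_arm([
  [[0, 0, 0], [0, 0, -30], 40],
  [[0, 0, 0], [0, 0, -30], 40],
  [[0, 0, 0], [0, 0, -30], 40],
  [[0, 0, 0], [0, 0, -10], 40],
  [[0, 0, 0], [0, 0, 0], 40],
])

```text
time: 11.97
tool_pos: [0.4396, -0.1249, 0.216]
tcp_rot: [2.741, 1.524, 0.008]
wrist_force: [-0.2, -0.7, -2.5]
width: 0.573
grip_force: 53.6
```

```bash
cat > bay.py <<'E'
import sys
from go import delta
import numpy as np
x,y,z=map(float,sys.argv[1:4]); a=np.radians(1.4); c,s=np.cos(a),np.sin(a)
delta(.602+c*x-s*y,.191+s*x+c*y,z,91.4)
E
python3 bay.py -.004 .107 .2
```

```text
t 12.0 pos [ 0.4396 -0.1249  0.216 ] yaw 58.14 tilt 0.44 F [-0.2 -0.7 -2.5] w 48.9 g 54
turn [ 0.008  0.001 -0.581] n 5 each [ 1.600e-03  1.000e-04 -1.161e-01]
shift after turn [418.8 166.   16. ]
```

Request:
step_arm([
  [[0.0016, 0, -0.1161], [0, 0, -4], 40],
  [[0.0016, 0, -0.1161], [0, 0, -4], 40],
  [[0.0016, 0, -0.1161], [0, 0, -4], 40],
  [[0.0016, 0, -0.1161], [0, 0, 0], 40],
  [[0.0016, 0, -0.1161], [0, 0, 0], 40],
])

```text
time: 12.38
tool_pos: [0.4364, -0.1238, 0.2222]
tcp_rot: [-2.181, -2.248, 0.008]
wrist_force: [0.3, -0.8, -2.6]
width: 0.57
grip_force: 53.4
```

Request:
step_arm([
  [[0, 0, 0], [38, 15, 0], 40],
  [[0, 0, 0], [38, 15, 0], 40],
  [[0, 0, 0], [38, 15, 0], 40],
  [[0, 0, 0], [38, 15, 0], 40],
  [[0, 0, 0], [38, 15, 0], 40],
])

```text
time: 12.8
tool_pos: [0.5068, 0.0692, 0.2217]
tcp_rot: [-2.188, -2.241, 0.01]
wrist_force: [1.4, -0.8, -2.3]
width: 0.574
grip_force: 53.4
```

Request:
step_arm([
  [[0, 0, 0], [38, 15, 0], 40],
  [[0, 0, 0], [38, 15, 0], 40],
  [[0, 0, 0], [38, 15, 0], 40],
  [[0, 0, 0], [38, 15, 0], 40],
  [[0, 0, 0], [38, 15, 0], 40],
])

```text
time: 13.22
tool_pos: [0.5772, 0.261, 0.2208]
tcp_rot: [-2.188, -2.243, 0.012]
wrist_force: [1.1, -0.4, -1.9]
width: 0.571
grip_force: 53.4
```

Request:
step_arm([
  [[0, 0, 0], [38, 15, 0], 40],
  [[0, 0, 0], [0, 0, 0], 40],
  [[0, 0, 0], [0, 0, 0], 40],
])

```text
time: 13.47
tool_pos: [0.5913, 0.2995, 0.2205]
tcp_rot: [-2.185, -2.246, 0.013]
wrist_force: [-0.9, -0.6, -2.5]
width: 0.569
grip_force: 53.4
```

```bash
python3 bay.py -.004 .107 .155
```

```text
t 13.5 pos [0.5913 0.2995 0.2205] yaw 91.58 tilt 0.67 F [-0.9 -0.6 -2.5] w 48.6 g 53
turn [-0.012 -0.     0.003] n 1 each [-0.0117 -0.0005  0.0032]
shift after turn [-1.7  4.  65.5]
```

Request:
step_arm([
  [[-0.0117, 0, 0.003], [-1.5, 4, 0], 40],
  [[0, 0, 0], [0, 0, 30], 40],
  [[0, 0, 0], [0, 0, 28], 40],
  [[0, 0, 0], [0, 0, 0], 40],
  [[0, 0, 0], [0, 0, 0], 40],
])

```text
time: 13.88
tool_pos: [0.5943, 0.2939, 0.1631]
tcp_rot: [-2.199, -2.243, 0.003]
wrist_force: [0.9, -0.2, -1.8]
width: 0.577
grip_force: 53.3
```

```bash
python3 bay.py -.004 .107 .1246; python3 - <<'E'
from h import *
a=snap('top','t4.png');b=snap('side','s4.png')
c=np.zeros((600,800,3),np.uint8); c[:400,:390]=cv2.resize(a[140:240,102:200],(390,400)); c[:,400:800]=cv2.resize(b[210:384,170:286],(400,600))
cv2.imwrite('pics/c4.png',c[:,:,::-1])
E
```

```text
t 13.9 pos [0.5943 0.2939 0.1631] yaw 91.13 tilt 0.13 F [ 0.9 -0.2 -1.8] w 49.2 g 53
turn [-0.002  0.001 -0.005] n 1 each [-0.0021  0.0008 -0.0047]
shift after turn [ 3.9  1.2 38.5]
```

View pics/c4.png

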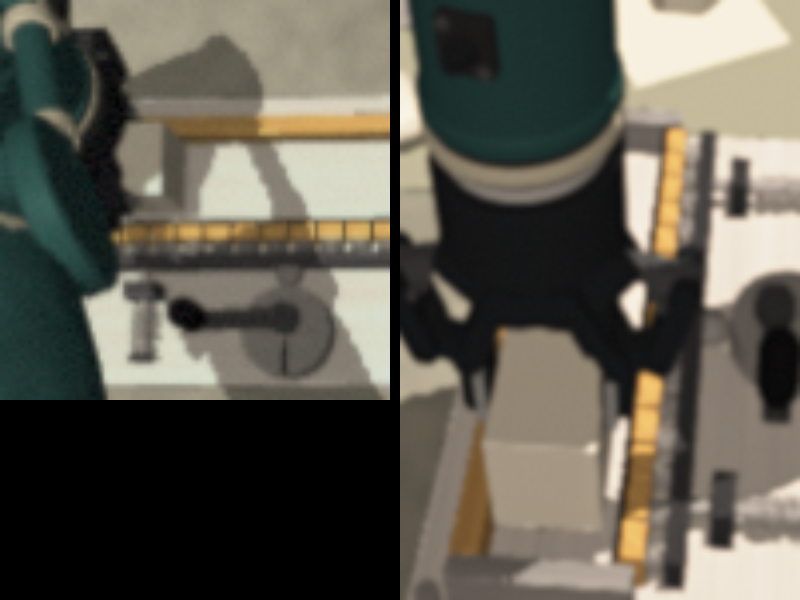

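The wide blank hangs between the fixed jaw and the fingers, with gaps on both sides. I'll lower it.

Request:
step_arm([
  [[0, 0, -0.005], [0, 1, 12], 40],
  [[0, 0, 0], [0, 0, 12], 40],
  [[0, 0, 0], [0, 0, 7], 40],
  [[0, 0, 0], [0, 0, 4], 40],
  [[0, 0, 0], [0, 0, 0], 40],
])

```text
time: 14.4
tool_pos: [0.5965, 0.2962, 0.1292]
tcp_rot: [2.192, 2.251, 0.002]
wrist_force: [-1.1, -0.1, -2.1]
width: 0.574
grip_force: 53.4
```

```bash
python3 bay.py -.004 .107 .1246
```

```text
t 14.4 pos [0.5965 0.2962 0.1292] yaw 91.52 tilt 0.08 F [-1.1 -0.1 -2.1] w 49.0 g 53
turn [ 0.001 -0.001  0.002] n 1 each [ 0.0011 -0.0009  0.0022]
shift after turn [ 1.7 -1.1  4.6]
```

Next comes down to floor contact, then sideways toward the +y cheek.

Request:
step_arm([
  [[0, 0, 0], [0, 0, 2], 40],
  [[0, 0, 0], [0, 0, 2], 40],
  [[0, 0, 0], [0, 0, 0], 40],
])

```text
time: 14.65
tool_pos: [0.5977, 0.2968, 0.1271]
tcp_rot: [2.191, 2.25, 0.007]
wrist_force: [0.0, -0.3, -1.3]
width: 0.578
grip_force: 53.4
```

Request:
step_arm([
  [[0, 0, 0], [2, 0, 0], 40],
  [[0, 0, 0], [2, 0, 0], 40],
  [[0, 0, 0], [1, 0, 0], 40],
  [[0, 0, 0], [0, 0, 0], 40],
])

```text
time: 14.98
tool_pos: [0.5977, 0.3021, 0.1275]
tcp_rot: [2.19, 2.25, 0.008]
wrist_force: [-0.5, 0.2, -2.2]
width: 0.572
grip_force: 53.4
```

```bash
python3 bay.py -.004 .112 .1246
```

```text
t 15.0 pos [0.5977 0.3021 0.1275] yaw 91.54 tilt 0.31 F [-0.5  0.2 -2.2] w 48.9 g 53
turn [ 0.005 -0.003  0.002] n 1 each [ 0.0047 -0.0026  0.0024]
shift after turn [ 0.8 -2.4  2.9]
```

Request:
step_arm([
  [[0, 0, 0], [0, 0, 2], 40],
  [[0, 0, 0], [0, 0, 1.5], 40],
  [[0, 0, 0], [0, 0, 0], 40],
])

```text
time: 15.23
tool_pos: [0.5979, 0.3019, 0.1247]
tcp_rot: [2.191, 2.25, 0.008]
wrist_force: [-1.5, 0.3, 3.1]
width: 0.572
grip_force: 54.0
```

Request:
step_arm([
  [[0, 0, 0], [2, -1, 0], 40],
  [[0, 0, 0], [0, 0, 0], 40],
])

```text
time: 15.4
tool_pos: [0.5975, 0.3027, 0.1247]
tcp_rot: [2.188, 2.248, 0.008]
wrist_force: [2.1, -5.3, 4.1]
width: 0.573
grip_force: 54.2
```

Request:
step_arm([
  [[0, 0, 0], [2, -1, 0], 40],
  [[0, 0, 0], [0, 0, 0], 40],
])

```text
time: 15.57
tool_pos: [0.5973, 0.3031, 0.1249]
tcp_rot: [2.187, 2.246, 0.007]
wrist_force: [3.2, -10.5, 4.8]
width: 0.573
grip_force: 54.2
```

The blank is seated on the floor and against the cheek. I'll release it, rise, and look at the hexagon from here.

Request:
step_arm([
  [[0, 0, 0], [-2, 1, 0], 40],
  [[0, 0, 0], [0, 0, 0], 64],
  [[0, 0, 0], [0, 0, 0], 64],
  [[0, 0, 0], [0, 0, 0], 64],
  [[0, 0, 0], [0, 0, -20], 64],
])

```text
time: 15.98
tool_pos: [0.5933, 0.3026, 0.1389]
tcp_rot: [-2.19, -2.249, 0.006]
wrist_force: [-1.6, -0.9, -0.6]
width: 0.75
grip_force: 0.0
```

Request:
step_arm([
  [[0, 0, 0], [0, 0, -35], 64],
  [[0, 0, 0], [0, 0, -35], 85],
  [[0, 0, 0], [-20, 0, 0], 85],
  [[0, 0, 0], [-40, 0, 0], 85],
  [[0, 0, 0], [-40, 0, 0], 85],
])

```text
time: 16.4
tool_pos: [0.599, 0.2044, 0.2148]
tcp_rot: [2.186, 2.253, 0.011]
wrist_force: [0.6, -0.7, -0.5]
width: 0.995
grip_force: 0.0
```

```bash
cat > see.py <<'E'
from fit import *
import sys
read_camera('top');read_camera('side')
locate(sys.argv[1],(float(sys.argv[2]),float(sys.argv[3])))
E
python3 see.py hexagon .5655 -.1304; python3 go.py .5655 -.1304 .2 115
```

```text
hexagon top [ 0.5643 -0.1306  0.4988] yawdeg 28.6 err 0.043
hexagon side [ 0.5674 -0.1345  0.5171] yawdeg 29.6 err 0.253
hexagon both [ 0.5656 -0.131   0.544 ] yawdeg 31.2 err 0.336
t 16.6 pos [0.5986 0.2029 0.2133] yaw 91.40 tilt 0.28 F [-0.4 -0.1  0.3] w 85.0 g 0
turn [ 0.004 -0.002 -0.412] n 4 each [ 0.0011 -0.0005 -0.103 ]
shift after turn [-288.1 -170.9   13.3]
```

Request:
step_arm([
  [[0.001, 0, -0.116], [0, 0, 0], 85],
  [[0.001, 0, -0.116], [0, 0, 0], 85],
  [[0.001, 0, -0.116], [0, 0, 0], 85],
  [[0.001, 0, -0.116], [0, 0, 0], 85],
  [[0, 0, 0], [-31, -20.6, 0], 85],
])

```text
time: 17.02
tool_pos: [0.5959, 0.1726, 0.2136]
tcp_rot: [-1.6, -2.702, -0.009]
wrist_force: [0.9, -0.3, -1.2]
width: 0.992
grip_force: 0.0
```

Request:
step_arm([
  [[0, 0, 0], [-31, -20.6, 0], 85],
  [[0, 0, 0], [-31, -20.6, 0], 85],
  [[0, 0, 0], [-31, -20.6, 0], 85],
  [[0, 0, 0], [-31, -20.6, 0], 85],
  [[0, 0, 0], [-31, -20.6, 0], 85],
])

```text
time: 17.43
tool_pos: [0.5775, -0.0186, 0.2131]
tcp_rot: [-1.612, -2.696, -0.003]
wrist_force: [0.2, -0.0, 0.7]
width: 0.994
grip_force: 0.0
```

Request:
step_arm([
  [[0, 0, 0], [-31, -20.6, 0], 85],
  [[0, 0, 0], [-31, -20.6, 0], 85],
  [[0, 0, 0], [-31, -20.6, 0], 85],
  [[0, 0, 0], [0, 0, 20], 85],
  [[0, 0, 0], [0, 0, 10], 85],
])

```text
time: 17.85
tool_pos: [0.567, -0.1307, 0.1821]
tcp_rot: [-1.618, -2.692, -0.003]
wrist_force: [0.1, 1.2, -0.7]
width: 0.997
grip_force: 0.0
```

Request:
step_arm([
  [[0, 0, 0], [0, 0, 0], 85],
])

```text
time: 17.93
tool_pos: [0.5651, -0.1284, 0.1797]
tcp_rot: [-1.612, -2.689, -0.001]
wrist_force: [-0.7, -0.0, -1.4]
width: 0.997
grip_force: 0.0
```

```bash
python3 go.py .565 -.131 .107 118; python3 see.py hexagon .5655 -.1304
```

```text
t 17.9 pos [ 0.5651 -0.1284  0.1797] yaw 118.12 tilt 0.38 F [-0.7 -0.  -1.4] w 85.2 g 0
turn [-0.003 -0.006  0.002] n 1 each [-0.003  -0.0058  0.002 ]
shift after turn [-2.2 -1.3 72.7]
hexagon top [ 0.5531 -0.1208  0.2583] yawdeg 14.8 err 1.727
hexagon side [ 0.5663 -0.1315  0.3482] yawdeg 20.0 err 0.044
hexagon both [ 0.566  -0.1292  1.3536] yawdeg 77.6 err 1.812
```

Request:
step_arm([
  [[0, 0, 0], [-2, -1, 0], 85],
  [[0, 0, 0], [0, 0, 30], 85],
  [[0, 0, 0], [0, 0, 30], 85],
  [[0, 0, 0], [0, 0, 10], 85],
  [[0, 0, 0], [0, 0, 0], 85],
])

```text
time: 18.55
tool_pos: [0.5645, -0.131, 0.1102]
tcp_rot: [-1.611, -2.689, 0.001]
wrist_force: [-0.6, 0.3, 0.5]
width: 0.994
grip_force: 0.0
```

Request:
step_arm([
  [[0, 0, 0], [0, 0, 0], 40],
  [[0, 0, 0], [0, 0, 0], 40],
  [[0, 0, 0], [0, 0, 0], 40],
  [[0, 0, 0], [0, 0, 0], 40],
  [[0, 0, 0], [0, 0, 0], 40],
], grip_force=50)

```text
time: 18.97
tool_pos: [0.5685, -0.1325, 0.1154]
tcp_rot: [1.614, 2.691, 0.004]
wrist_force: [1.1, 0.9, 6.4]
width: 0.575
grip_force: 52.9
```

Request:
step_arm([
  [[0, 0, 0], [0, 0, -35], 40],
  [[0, 0, 0], [0, 0, -35], 40],
  [[0, 0, 0], [0, 0, -35], 40],
  [[0, 0, 0], [0, 0, 0], 40],
  [[0, 0, 0], [0, 0, 0], 40],
])

```text
time: 19.38
tool_pos: [0.5684, -0.1328, 0.2214]
tcp_rot: [1.613, 2.689, 0.005]
wrist_force: [-1.0, -0.5, -2.1]
width: 0.573
grip_force: 52.9
```

```bash
python3 bay.py -.004 .046 .2
```

```text
t 19.4 pos [ 0.5684 -0.1328  0.2214] yaw 118.10 tilt 0.38 F [-1.  -0.5 -2.1] w 49.0 g 53
turn [0.006 0.002 0.466] n 4 each [0.0016 0.0005 0.1165]
shift after turn [368.9  37.5  21.4]
```

Request:
step_arm([
  [[0.0016, 0, 0.1165], [0, 0, 0], 40],
  [[0.0016, 0, 0.1165], [0, 0, 0], 40],
  [[0.0016, 0, 0.1165], [0, 0, 0], 40],
  [[0.0016, 0, 0.1165], [0, 0, 0], 40],
  [[0, 0, 0], [40, 4, 0], 40],
])

```text
time: 19.8
tool_pos: [0.5684, -0.0967, 0.2157]
tcp_rot: [-2.202, -2.234, 0.014]
wrist_force: [1.5, -0.4, -1.2]
width: 0.574
grip_force: 52.8
```

Request:
step_arm([
  [[0, 0, 0], [40, 4, 0], 40],
  [[0, 0, 0], [40, 4, 0], 40],
  [[0, 0, 0], [40, 4, 0], 40],
  [[0, 0, 0], [40, 4, 0], 40],
  [[0, 0, 0], [40, 4, 0], 40],
])

```text
time: 20.22
tool_pos: [0.5831, 0.1098, 0.2153]
tcp_rot: [-2.19, -2.243, 0.012]
wrist_force: [0.7, -0.4, -0.9]
width: 0.577
grip_force: 52.8
```

Request:
step_arm([
  [[0, 0, 0], [40, 4, 0], 40],
  [[0, 0, 0], [40, 4, 0], 40],
  [[0, 0, 0], [40, 4, 0], 40],
  [[0, 0, 0], [9, 1.5, 10], 40],
  [[0, 0, 0], [0, 0, 10], 40],
])

```text
time: 20.63
tool_pos: [0.5943, 0.2406, 0.1959]
tcp_rot: [-2.186, -2.249, 0.008]
wrist_force: [0.2, -0.3, -2.9]
width: 0.577
grip_force: 52.9
```

Request:
step_arm([
  [[0, 0, 0], [0, 0, 0], 40],
  [[0, 0, 0], [0, 0, 0], 40],
])

```text
time: 20.8
tool_pos: [0.5932, 0.2359, 0.1946]
tcp_rot: [-2.19, -2.244, 0.016]
wrist_force: [0.4, -0.2, -1.7]
width: 0.575
grip_force: 52.8
```

```bash
python3 bay.py -.005 .046 .16
```

```text
t 20.8 pos [0.5932 0.2359 0.1946] yaw 91.39 tilt 0.68 F [ 0.4 -0.2 -1.7] w 49.1 g 53
turn [-0.012  0.003 -0.   ] n 1 each [-0.0116  0.0027 -0.0003]
shift after turn [ 0.9  2.7 34.6]
```

Request:
step_arm([
  [[-0.0116, 0.0027, 0], [0, 3, 0], 40],
  [[0, 0, 0], [0, 0, 20], 40],
  [[0, 0, 0], [0, 0, 15], 40],
  [[0, 0, 0], [0, 0, 0], 40],
])

```text
time: 21.13
tool_pos: [0.5967, 0.2354, 0.1598]
tcp_rot: [2.196, 2.246, 0.002]
wrist_force: [-0.8, -0.5, -3.2]
width: 0.575
grip_force: 52.7
```

```bash
python3 bay.py -.004 .046 .1254
```

```text
t 21.1 pos [0.5967 0.2354 0.1598] yaw 91.28 tilt 0.08 F [-0.8 -0.5 -3.2] w 49.1 g 53
turn [ 0.001 -0.001 -0.002] n 1 each [ 0.0011 -0.0008 -0.0021]
shift after turn [ 1.5  0.2 34.4]
```

Request:
step_arm([
  [[0, 0, 0], [0, 0, 12], 40],
  [[0, 0, 0], [0, 0, 12], 40],
  [[0, 0, 0], [0, 0, 7], 40],
  [[0, 0, 0], [0, 0, 0], 40],
])

```text
time: 21.47
tool_pos: [0.5973, 0.2371, 0.1296]
tcp_rot: [2.194, 2.248, 0.004]
wrist_force: [-0.6, 0.3, -1.1]
width: 0.575
grip_force: 52.8
```

Request:
step_arm([
  [[0, 0, 0], [0, 0, 3], 40],
  [[0, 0, 0], [0, 0, 1.5], 40],
  [[0, 0, 0], [0, 0, 0], 40],
])

```text
time: 21.72
tool_pos: [0.5986, 0.238, 0.1273]
tcp_rot: [2.192, 2.247, 0.01]
wrist_force: [0.1, -0.1, -2.5]
width: 0.577
grip_force: 52.8
```

Request:
step_arm([
  [[0, 0, 0], [3, 0, 0], 40],
  [[0, 0, 0], [2, 0, 0], 40],
  [[0, 0, 0], [0, 0, 0], 40],
])

```text
time: 21.97
tool_pos: [0.5979, 0.2415, 0.1276]
tcp_rot: [2.19, 2.247, 0.004]
wrist_force: [-1.4, -6.7, 0.4]
width: 0.571
grip_force: 53.2
```

Request:
step_arm([
  [[0, 0, 0], [2, 0, 0], 40],
  [[0, 0, 0], [0, 0, 0], 40],
])

```text
time: 22.13
tool_pos: [0.5979, 0.2418, 0.1277]
tcp_rot: [2.188, 2.247, 0.0]
wrist_force: [-1.4, -12.5, 3.1]
width: 0.575
grip_force: 53.3
```

Request:
step_arm([
  [[0, 0, 0], [-3, 0, 0], 40],
  [[0, 0, 0], [0, 0, 2], 40],
  [[0, 0, 0], [0, 0, 1], 40],
  [[0, 0, 0], [0, 0, 0], 40],
])

```text
time: 22.47
tool_pos: [0.5989, 0.2413, 0.1255]
tcp_rot: [2.191, 2.246, 0.009]
wrist_force: [0.2, -5.9, 5.3]
width: 0.575
grip_force: 53.5
```

```bash
python3 bay.py -.004 .0507 .1254
```

```text
t 22.5 pos [0.5989 0.2413 0.1255] yaw 91.44 tilt 0.39 F [ 0.2 -5.9  5.3] w 49.1 g 53
turn [ 0.007 -0.001  0.001] n 1 each [ 0.0067 -0.0012  0.0006]
shift after turn [ 0.4 -2.2  0.1]
```

It's seated. I'll release and locate the square.

Request:
step_arm([
  [[0, 0, 0], [-1, -1, 0], 40],
  [[0, 0, 0], [0, 0, 0], 64],
  [[0, 0, 0], [0, 0, 0], 64],
  [[0, 0, 0], [0, 0, 0], 64],
  [[0, 0, 0], [0, 0, -20], 64],
])

```text
time: 22.88
tool_pos: [0.5943, 0.2403, 0.1398]
tcp_rot: [-2.192, -2.247, 0.002]
wrist_force: [-0.7, -0.4, -0.4]
width: 0.749
grip_force: 0.0
```

Request:
step_arm([
  [[0, 0, 0], [0, 0, -35], 64],
  [[0, 0, 0], [0, 0, -35], 85],
  [[0, 0, 0], [-40, 0, 0], 85],
  [[0, 0, 0], [-40, 10, 0], 85],
  [[0, 0, 0], [-40, 10, 0], 85],
])

```text
time: 23.3
tool_pos: [0.6201, 0.1214, 0.2155]
tcp_rot: [2.188, 2.249, 0.013]
wrist_force: [0.6, 0.6, -1.2]
width: 0.991
grip_force: 0.0
```

```bash
python3 see.py square .6986 -.1314; python3 go.py .6986 -.1316 .2 74.5
```

```text
square top [ 0.6966 -0.1312  1.2605] yawdeg 72.2 err 0.056
t 23.5 pos [0.62   0.1203 0.2139] yaw 91.25 tilt 0.37 F [-0.5  0.9 -0.3] w 84.9 g 0
turn [ 0.005 -0.004  0.292] n 3 each [ 0.0017 -0.0014  0.0975]
shift after turn [-221.7  143.1   13.9]
```

Request:
step_arm([
  [[0.0017, -0.0014, 0.1], [0, 0, 0], 85],
  [[0.0017, -0.0014, 0.1], [0, 0, 0], 85],
  [[0.0017, -0.0014, 0.1], [0, 0, 0], 85],
  [[0, 0, 0], [-31.7, 20.4, 0], 85],
  [[0, 0, 0], [-31.7, 20.4, 0], 85],
])

```text
time: 23.92
tool_pos: [0.6415, 0.0522, 0.2138]
tcp_rot: [-2.5, -1.902, 0.0]
wrist_force: [0.4, -0.7, -0.1]
width: 0.997
grip_force: 0.0
```

Request:
step_arm([
  [[0, 0, 0], [-31.7, 20.4, 0], 85],
  [[0, 0, 0], [-31.7, 20.4, 0], 85],
  [[0, 0, 0], [-31.7, 20.4, 0], 85],
  [[0, 0, 0], [-31.7, 20.4, 0], 85],
  [[0, 0, 0], [-31.7, 20.4, 0], 85],
])

```text
time: 24.33
tool_pos: [0.6975, -0.1307, 0.2138]
tcp_rot: [-2.503, -1.898, 0.0]
wrist_force: [0.9, -0.0, -0.4]
width: 0.998
grip_force: 0.0
```

Request:
step_arm([
  [[0, 0, 0], [0, 0, 15], 85],
  [[0, 0, 0], [0, 0, 10], 85],
  [[0, 0, 0], [0, 0, 0], 85],
])

```text
time: 24.58
tool_pos: [0.695, -0.1294, 0.1851]
tcp_rot: [-2.501, -1.893, 0.006]
wrist_force: [-0.9, -0.3, -1.2]
width: 0.99
grip_force: 0.0
```

```bash
python3 go.py .698 -.1313 .11 73.8; python3 see.py square .6986 -.1314
```

```text
t 24.6 pos [ 0.695  -0.1294  0.1851] yaw 74.25 tilt 0.37 F [-0.9 -0.3 -1.2] w 84.5 g 0
turn [-0.006  0.     0.008] n 1 each [-0.0065  0.0002  0.0078]
shift after turn [-1.   3.4 75.1]
square side [ 0.6987 -0.1326  1.3079] yawdeg 74.9 err 0.046
```

Request:
step_arm([
  [[0, 0, 0], [-1.5, 3, 0], 85],
  [[0, 0, 0], [0, 0, 30], 85],
  [[0, 0, 0], [0, 0, 30], 85],
  [[0, 0, 0], [0, 0, 14], 85],
  [[0, 0, 0], [0, 0, 0], 85],
])

```text
time: 25.2
tool_pos: [0.6964, -0.1325, 0.1107]
tcp_rot: [-2.5, -1.893, 0.009]
wrist_force: [-0.7, 0.3, -0.9]
width: 0.996
grip_force: 0.0
```

Request:
step_arm([
  [[0, 0, 0], [0, 0, 0], 40],
  [[0, 0, 0], [0, 0, 0], 40],
  [[0, 0, 0], [0, 0, 0], 40],
  [[0, 0, 0], [0, 0, 0], 40],
  [[0, 0, 0], [0, 0, 0], 40],
], grip_force=50)

```text
time: 25.62
tool_pos: [0.701, -0.134, 0.1181]
tcp_rot: [2.502, 1.893, 0.004]
wrist_force: [1.1, 0.6, 5.9]
width: 0.579
grip_force: 53.7
```

Request:
step_arm([
  [[0, 0, 0], [0, 0, -35], 40],
  [[0, 0, 0], [0, 0, -35], 40],
  [[0, 0, 0], [0, 0, -35], 40],
  [[0, 0, 0], [0, 0, -8], 40],
  [[0, 0, 0], [0, 0, 0], 40],
])

```text
time: 26.03
tool_pos: [0.7016, -0.134, 0.2333]
tcp_rot: [2.5, 1.891, 0.008]
wrist_force: [-0.2, 0.8, -2.0]
width: 0.579
grip_force: 53.4
```

```bash
python3 bay.py -.004 -.010 .2
```

```text
t 26.0 pos [ 0.7016 -0.134   0.2333] yaw 74.21 tilt 0.52 F [-0.2  0.8 -2. ] w 49.4 g 53
turn [ 0.009  0.002 -0.3  ] n 3 each [ 0.003   0.0005 -0.1   ]
shift after turn [317.4 -95.6  33.3]
```

Request:
step_arm([
  [[0.003, 0, -0.1], [0, 0, 0], 40],
  [[0.003, 0, -0.1], [0, 0, 0], 40],
  [[0.003, 0, -0.1], [0, 0, 0], 40],
  [[0, 0, 0], [39.6, -12, 0], 40],
  [[0, 0, 0], [39.6, -12, 0], 40],
])

```text
time: 26.45
tool_pos: [0.6719, -0.056, 0.2245]
tcp_rot: [-2.191, -2.237, 0.014]
wrist_force: [0.9, 0.9, -2.0]
width: 0.577
grip_force: 53.3
```

Request:
step_arm([
  [[0, 0, 0], [39.6, -12, 0], 40],
  [[0, 0, 0], [39.6, -12, 0], 40],
  [[0, 0, 0], [39.6, -12, 0], 40],
  [[0, 0, 0], [39.6, -12, 0], 40],
  [[0, 0, 0], [39.6, -12, 0], 40],
])

```text
time: 26.87
tool_pos: [0.6059, 0.1428, 0.2256]
tcp_rot: [-2.188, -2.241, 0.016]
wrist_force: [-0.1, 0.6, -2.7]
width: 0.581
grip_force: 53.3
```

Request:
step_arm([
  [[0, 0, 0], [39.6, -12, 0], 40],
  [[0, 0, 0], [0, 0, 20], 40],
  [[0, 0, 0], [0, 0, 10], 40],
  [[0, 0, 0], [0, 0, 0], 40],
  [[0, 0, 0], [0, 0, 0], 40],
])

```text
time: 27.28
tool_pos: [0.5938, 0.1795, 0.1961]
tcp_rot: [-2.188, -2.241, 0.018]
wrist_force: [0.1, 0.5, -1.5]
width: 0.578
grip_force: 53.2
```

```bash
python3 bay.py -.004 -.010 .16
```

```text
t 27.3 pos [0.5938 0.1795 0.1961] yaw 91.36 tilt 0.83 F [ 0.1  0.5 -1.5] w 49.3 g 53
turn [-0.015  0.001 -0.001] n 1 each [-0.0145  0.0013 -0.0007]
shift after turn [ 1.3  4.5 36.1]
```

Request:
step_arm([
  [[-0.0145, 0.001, 0], [1, 4, 0], 40],
  [[0, 0, 0], [0, 0, 20], 40],
  [[0, 0, 0], [0, 0, 15], 40],
  [[0, 0, 0], [0, 0, 0], 40],
])

```text
time: 27.62
tool_pos: [0.5986, 0.1802, 0.1616]
tcp_rot: [2.196, 2.245, 0.003]
wrist_force: [-1.4, -0.5, -3.6]
width: 0.574
grip_force: 53.2
```

```bash
python3 bay.py -.004 -.010 .128;
```

```text
t 27.6 pos [0.5986 0.1802 0.1616] yaw 91.27 tilt 0.11 F [-1.4 -0.5 -3.6] w 49.0 g 53
turn [ 0.002 -0.    -0.002] n 1 each [ 0.0019 -0.0004 -0.0022]
shift after turn [ 0.7 -0.4 33.6]
```

Request:
step_arm([
  [[0, 0, 0], [0, 0, 12], 40],
  [[0, 0, 0], [0, 0, 12], 40],
  [[0, 0, 0], [0, 0, 6], 40],
  [[0, 0, 0], [0, 0, 0], 40],
])

```text
time: 27.95
tool_pos: [0.5987, 0.1815, 0.1323]
tcp_rot: [2.194, 2.247, 0.004]
wrist_force: [-1.1, 0.4, -3.4]
width: 0.58
grip_force: 53.3
```

Request:
step_arm([
  [[0, 0, 0], [0, 0, 2], 40],
  [[0, 0, 0], [0, 0, 2], 40],
  [[0, 0, 0], [0, 0, 0], 40],
])

```text
time: 28.2
tool_pos: [0.5999, 0.1822, 0.1304]
tcp_rot: [2.192, 2.246, 0.009]
wrist_force: [0.5, 0.6, -2.4]
width: 0.58
grip_force: 53.3
```

```bash
python3 bay.py -.004 -.003 .128;
```

```text
t 28.2 pos [0.5999 0.1822 0.1304] yaw 91.41 tilt 0.37 F [ 0.5  0.6 -2.4] w 49.5 g 53
turn [ 0.006 -0.002  0.   ] n 1 each [ 0.0062 -0.0016  0.0001]
shift after turn [ 5.8 -1.7  2.4]
```

Request:
step_arm([
  [[0.005, 0, 0], [0, -1, 1.5], 40],
  [[0, 0, 0], [0, 0, 1.5], 40],
  [[0, 0, 0], [0, 0, 0], 40],
])

```text
time: 28.45
tool_pos: [0.5991, 0.1823, 0.1281]
tcp_rot: [-2.194, -2.248, -0.004]
wrist_force: [-1.5, 1.1, 0.9]
width: 0.579
grip_force: 53.6
```

Request:
step_arm([
  [[0, 0, 0], [2, 0, 0], 40],
  [[0, 0, 0], [2, 0, 0], 40],
  [[0, 0, 0], [0, 0, 0], 40],
])

```text
time: 28.7
tool_pos: [0.5993, 0.1862, 0.128]
tcp_rot: [2.193, 2.248, 0.004]
wrist_force: [0.3, -0.9, 2.7]
width: 0.577
grip_force: 53.9
```

Request:
step_arm([
  [[0, 0, 0], [2, 0, 0], 40],
  [[0, 0, 0], [0, 0, 0], 40],
])

```text
time: 28.87
tool_pos: [0.5993, 0.1881, 0.128]
tcp_rot: [2.193, 2.248, 0.004]
wrist_force: [0.4, -2.6, 4.6]
width: 0.576
grip_force: 54.1
```

Request:
step_arm([
  [[0, 0, 0], [2, 0, 0], 40],
  [[0, 0, 0], [0, 0, 0], 40],
])

```text
time: 29.03
tool_pos: [0.5993, 0.1885, 0.128]
tcp_rot: [2.191, 2.248, 0.001]
wrist_force: [0.3, -10.8, 5.5]
width: 0.578
grip_force: 54.2
```

Request:
step_arm([
  [[0, 0, 0], [1.5, 0, 0], 40],
  [[0, 0, 0], [0, 0, 0], 40],
])

```text
time: 29.2
tool_pos: [0.5993, 0.1888, 0.1281]
tcp_rot: [2.19, 2.247, -0.002]
wrist_force: [0.7, -12.8, 7.3]
width: 0.578
grip_force: 54.4
```

Contact with the hexagon. I'll release, then fetch the tall round.

Request:
step_arm([
  [[0, 0, 0], [-3, -1, 0], 40],
  [[0, 0, 0], [0, 0, 0], 64],
  [[0, 0, 0], [0, 0, 0], 64],
  [[0, 0, 0], [0, 0, 0], 64],
  [[0, 0, 0], [0, 0, -20], 64],
])

```text
time: 29.62
tool_pos: [0.594, 0.1882, 0.1424]
tcp_rot: [-2.19, -2.245, 0.01]
wrist_force: [-0.9, -0.2, -1.5]
width: 0.751
grip_force: 0.0
```

Request:
step_arm([
  [[0, 0, 0], [0, 0, -35], 64],
  [[0, 0, 0], [0, 0, -40], 85],
  [[0, 0, 0], [-40, 0, 0], 85],
  [[0, 0, 0], [-40, -10, 0], 85],
  [[0, 0, 0], [-40, -10, 0], 85],
])

```text
time: 30.03
tool_pos: [0.5809, 0.0681, 0.2232]
tcp_rot: [2.19, 2.251, 0.006]
wrist_force: [1.5, -0.6, -1.0]
width: 0.996
grip_force: 0.0
```

```bash
python3 see.py tall_round .4428 -.248; python3 go.py .4428 -.248 .2 91.4
```

```text
tall_round top [ 0.4436 -0.2479  0.066 ] yawdeg 3.8 err 0.052
tall_round side [ 0.4424 -0.2495  0.187 ] yawdeg 10.7 err 0.041
tall_round both [ 0.4428 -0.2477  0.0141] yawdeg 0.8 err 0.106
t 30.2 pos [0.58   0.0674 0.2217] yaw 91.27 tilt 0.14 F [-0.4  1.1 -0.2] w 85.1 g 0
turn [ 0.    -0.002 -0.002] n 1 each [ 0.0001 -0.0024 -0.0023]
shift after turn [-312.  -144.9   21.7]
```

Request:
step_arm([
  [[0, 0, 0], [-34.7, -16.1, 0], 85],
  [[0, 0, 0], [-34.7, -16.1, 0], 85],
  [[0, 0, 0], [-34.7, -16.1, 0], 85],
  [[0, 0, 0], [-34.7, -16.1, 0], 85],
  [[0, 0, 0], [-34.7, -16.1, 0], 85],
])

```text
time: 30.65
tool_pos: [0.5042, -0.107, 0.2215]
tcp_rot: [-2.19, -2.251, -0.004]
wrist_force: [1.2, -0.6, 0.2]
width: 0.999
grip_force: 0.0
```

Request:
step_arm([
  [[0, 0, 0], [-34.7, -16.1, 0], 85],
  [[0, 0, 0], [-34.7, -16.1, 0], 85],
  [[0, 0, 0], [-34.7, -16.1, 0], 85],
  [[0, 0, 0], [-34.7, -16.1, 0], 85],
  [[0, 0, 0], [0, 0, 15], 85],
])

```text
time: 31.07
tool_pos: [0.4441, -0.2528, 0.2094]
tcp_rot: [2.192, 2.241, 0.002]
wrist_force: [0.8, -0.3, 0.2]
width: 0.993
grip_force: 0.0
```

Request:
step_arm([
  [[0, 0, 0], [0, 0, 10], 85],
  [[0, 0, 0], [0, 0, 0], 85],
  [[0, 0, 0], [0, 0, 0], 85],
])

```text
time: 31.32
tool_pos: [0.4433, -0.246, 0.1951]
tcp_rot: [-2.189, -2.248, -0.002]
wrist_force: [0.1, -0.3, -0.0]
width: 0.995
grip_force: 0.0
```

```bash
python3 go.py .443 -.248 .112 91.4; python3 see.py tall_round .4428 -.248
```

```text
t 31.3 pos [ 0.4433 -0.246   0.1951] yaw 91.51 tilt 0.24 F [ 0.1 -0.3 -0. ] w 85.0 g 0
turn [-0.002 -0.004  0.002] n 1 each [-0.0016 -0.0038  0.0019]
shift after turn [-2.  -0.4 83.1]
tall_round side [ 0.4427 -0.248   0.1495] yawdeg 8.6 err 0.061
```

Request:
step_arm([
  [[0, 0, 0], [-2, 0, 0], 85],
  [[0, 0, 0], [0, 0, 30], 85],
  [[0, 0, 0], [0, 0, 30], 85],
  [[0, 0, 0], [0, 0, 22], 85],
  [[0, 0, 0], [0, 0, 0], 85],
])

```text
time: 31.93
tool_pos: [0.4405, -0.2476, 0.1102]
tcp_rot: [-2.187, -2.243, 0.0]
wrist_force: [-1.0, 0.1, -0.0]
width: 0.998
grip_force: 0.0
```

Request:
step_arm([
  [[0, 0, 0], [0, 0, 0], 40],
  [[0, 0, 0], [0, 0, 0], 40],
  [[0, 0, 0], [0, 0, 0], 40],
  [[0, 0, 0], [0, 0, 0], 40],
  [[0, 0, 0], [0, 0, 0], 40],
], grip_force=50)

```text
time: 32.35
tool_pos: [0.445, -0.2506, 0.1168]
tcp_rot: [2.191, 2.246, 0.004]
wrist_force: [-0.1, -0.4, 6.1]
width: 0.574
grip_force: 52.0
```

Request:
step_arm([
  [[0, 0, 0], [0, 0, -35], 40],
  [[0, 0, 0], [0, 0, -35], 40],
  [[0, 0, 0], [0, 0, -35], 40],
  [[0, 0, 0], [0, 0, -15], 40],
  [[0, 0, 0], [0, 0, 0], 40],
])

```text
time: 32.77
tool_pos: [0.4457, -0.2514, 0.24]
tcp_rot: [2.188, 2.242, 0.006]
wrist_force: [0.6, -0.3, -1.5]
width: 0.579
grip_force: 52.7
```

```bash
python3 bay.py -.004 -.060 .2
```

```text
t 32.8 pos [ 0.4457 -0.2514  0.24  ] yaw 91.40 tilt 0.58 F [ 0.6 -0.3 -1.5] w 49.5 g 53
turn [0.009 0.004 0.   ] n 1 each [0.0092 0.0041 0.    ]
shift after turn [378.5 163.   40. ]
```

Request:
step_arm([
  [[0.009, 0.004, 0], [0, 0, 0], 40],
  [[0, 0, 0], [37.8, 16.3, 0], 40],
  [[0, 0, 0], [37.8, 16.3, 0], 40],
  [[0, 0, 0], [37.8, 16.3, 0], 40],
  [[0, 0, 0], [37.8, 16.3, 0], 40],
])

```text
time: 33.18
tool_pos: [0.5033, -0.0954, 0.2317]
tcp_rot: [-2.186, -2.237, 0.008]
wrist_force: [0.4, -0.6, -1.5]
width: 0.572
grip_force: 52.7
```

Request:
step_arm([
  [[0, 0, 0], [37.8, 16.3, 0], 40],
  [[0, 0, 0], [37.8, 16.3, 0], 40],
  [[0, 0, 0], [37.8, 16.3, 0], 40],
  [[0, 0, 0], [37.8, 16.3, 0], 40],
  [[0, 0, 0], [37.8, 16.3, 0], 40],
])

```text
time: 33.6
tool_pos: [0.5802, 0.0957, 0.2316]
tcp_rot: [-2.185, -2.239, 0.011]
wrist_force: [0.6, -0.1, -1.7]
width: 0.571
grip_force: 52.7
```

Request:
step_arm([
  [[0, 0, 0], [37.8, 16.3, 0], 40],
  [[0, 0, 0], [0, 0, 20], 40],
  [[0, 0, 0], [0, 0, 20], 40],
  [[0, 0, 0], [0, 0, 0], 40],
  [[0, 0, 0], [0, 0, 0], 40],
])

```text
time: 34.02
tool_pos: [0.5984, 0.1312, 0.1953]
tcp_rot: [-2.189, -2.246, 0.003]
wrist_force: [3.0, -4.7, 8.7]
width: 0.573
grip_force: 54.3
```

```bash
python3 bay.py -.004 -.060 .16
```

```text
t 34.0 pos [0.5984 0.1312 0.1953] yaw 91.45 tilt 0.33 F [ 3.  -4.7  8.7] w 48.9 g 54
turn [-0.005 -0.003  0.001] n 1 each [-0.0051 -0.0027  0.001 ]
shift after turn [-0.3  1.  35.3]
```

There's unexpected contact at about 80 mm height. I'll raise and look.

Request:
step_arm([
  [[0, 0, 0], [0, 0, -20], 40],
  [[0, 0, 0], [0, 0, -25], 40],
  [[0, 0, 0], [0, 0, 0], 40],
])

```text
time: 34.27
tool_pos: [0.5982, 0.1321, 0.242]
tcp_rot: [-2.189, -2.242, -0.0]
wrist_force: [1.8, 0.5, -0.1]
width: 0.574
grip_force: 53.1
```

```bash
python3 bay.py -.004 -.060 .16; python3 - <<'E'
from h import *
a=snap('top','t5.png');b=snap('side','s5.png')
c=np.zeros((600,800,3),np.uint8); c[:330,:390]=cv2.resize(a[145:245,112:230],(390,330)); c[:,400:800]=cv2.resize(b[184:384,170:304],(400,600))
cv2.imwrite('pics/c5.png',c[:,:,::-1])
E
```

```text
t 34.3 pos [0.5982 0.1321 0.242 ] yaw 91.39 tilt 0.47 F [ 1.8  0.5 -0.1] w 49.0 g 53
turn [-0.006 -0.006 -0.   ] n 1 each [-0.0057 -0.0059 -0.0001]
shift after turn [-1.2  1.3 82. ]
```

View pics/c5.png

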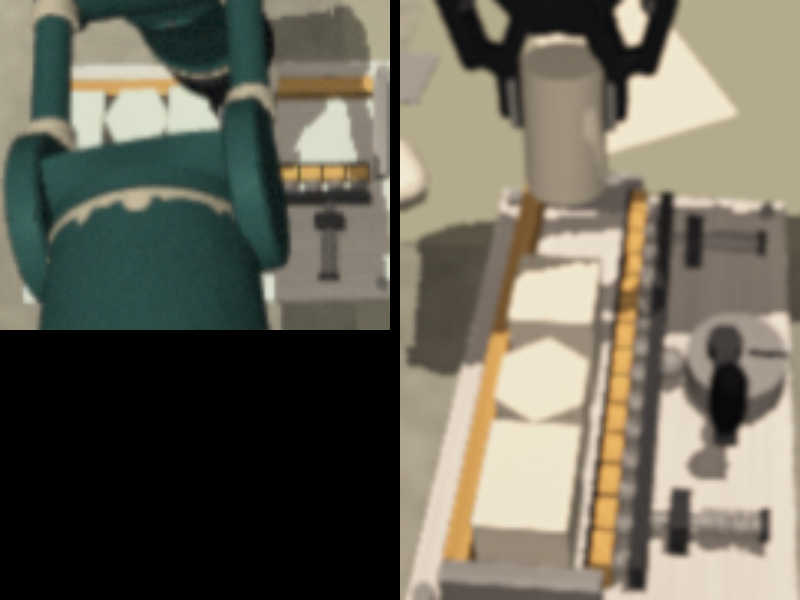

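The row stands upright. The tall round hangs above, and it probably grazed the square's top edge. I'll measure the square's far edge.

```bash
python3 - <<'E'
from h import *
def q(u,v,z):
    w=toworld('side',[184+v/3-.3,170+(u-400)*.335-.3],z); a=np.radians(1.4); d=w[:2]-np.array([.602,.191]); return np.round([d[0]*np.cos(a)+d[1]*np.sin(a),-d[0]*np.sin(a)+d[1]*np.cos(a)],4)
print('sq far',q(526,257,.09),q(600,262,.09),'sq near',q(510,320,.09),q(597,325,.09))
print('hex corners far',q(540,338,.074),'near',q(537,420,.074)); print('wide far',q(492,422,.075),q(578,422,.075),'near',q(474,525,.075),q(572,532,.075))
E
```

```text
sq far [ 0.0172 -0.0242] [-0.0288 -0.0229] sq near [0.0197 0.0247] [-0.0314  0.0253]
hex corners far [0.003  0.0239] near [-0.0027  0.0796]
wide far [0.0218 0.083 ] [-0.0256  0.0802] near [0.021  0.1435] [-0.0293  0.1443]
```

```bash
python3 - <<'E'
from h import *
def q(u,v,z):
    w=toworld('side',[184+v/3-.3,170+(u-400)*.335-.3],z); a=np.radians(1.4); d=w[:2]-np.array([.602,.191]); return np.round([d[0]*np.cos(a)+d[1]*np.sin(a),-d[0]*np.sin(a)+d[1]*np.cos(a)],4)
for z in(.11,.125): print('near bottom edge',q(566,203,z),'L',q(527,185,z),'R',q(605,185,z))
for z in(.2,.21): print('top',z,'L',q(522,60,z),'R',q(601,62,z),'near',q(562,80,z),'far',q(562,42,z))
print(read_state()['tool_pos'],read_state()['wrist_force'],read_state()['torque'])
for r in tip_of('side','tall_round_mid'): print(r['score'],[toworld('side',r['at'],z) for z in(.155,.165,.17)])
E
```

```text
near bottom edge [-0.0052 -0.0521] L [ 0.0214 -0.0665] R [-0.0283 -0.0694]
near bottom edge [-0.0075 -0.0372] L [ 0.0184 -0.0512] R [-0.0299 -0.0541]
top 0.2 L [ 0.0211 -0.0802] R [-0.0265 -0.0812] near [-0.0051 -0.0628] far [-0.0008 -0.0994]
top 0.21 L [ 0.0187 -0.0676] R [-0.0278 -0.0685] near [-0.0069 -0.0505] far [-0.0027 -0.0863]
[0.59661185 0.13190885 0.23865043] [-0.74441974 -0.63854688 -1.82360897] [ 0.03255151  0.00992971 -0.02186329]
0.75 [array([0.59985788, 0.1201133 , 0.155     ]), array([0.59789086, 0.1313207 , 0.165     ]), array([0.59690735, 0.1369244 , 0.17      ])]
```

The drum probably grazed the square's edge and may be tilted slightly in the grip. I'll shift 9 mm clear and lower it carefully while watching the forces.

Request:
step_arm([
  [[-0.005, -0.005, 0], [-9, 1, 0], 40],
  [[0, 0, 0], [0, 0, 0], 40],
  [[0, 0, 0], [0, 0, 20], 40],
  [[0, 0, 0], [0, 0, 18], 40],
  [[0, 0, 0], [0, 0, 0], 40],
])

```text
time: 34.83
tool_pos: [0.5949, 0.1221, 0.1967]
tcp_rot: [-2.189, -2.242, 0.015]
wrist_force: [-1.5, -1.2, -2.3]
width: 0.577
grip_force: 53.1
```

Request:
step_arm([
  [[0, 0, 0], [0, 0, 12], 40],
  [[0, 0, 0], [0, 0, 10], 40],
  [[0, 0, 0], [0, 0, 0], 40],
])

```text
time: 35.08
tool_pos: [0.5967, 0.1228, 0.1776]
tcp_rot: [-2.191, -2.245, 0.008]
wrist_force: [0.0, -0.6, -1.9]
width: 0.576
grip_force: 53.1
```

```bash
python3 bay.py -.004 -.068 .16; python3 - <<'E'
from h import *
b=snap('side','s6.png')
cv2.imwrite('pics/c6.png',cv2.resize(b[150:330,180:320],None,fx=3.3,fy=3.3,interpolation=cv2.INTER_CUBIC)[:,:,::-1])
E
```

```text
t 35.1 pos [0.5967 0.1228 0.1776] yaw 91.40 tilt 0.41 F [ 0.  -0.6 -1.9] w 49.2 g 53
turn [-0.007  0.    -0.   ] n 1 each [-0.0071  0.     -0.    ]
shift after turn [ 0.1  2.9 17.6]
```

View pics/c6.png

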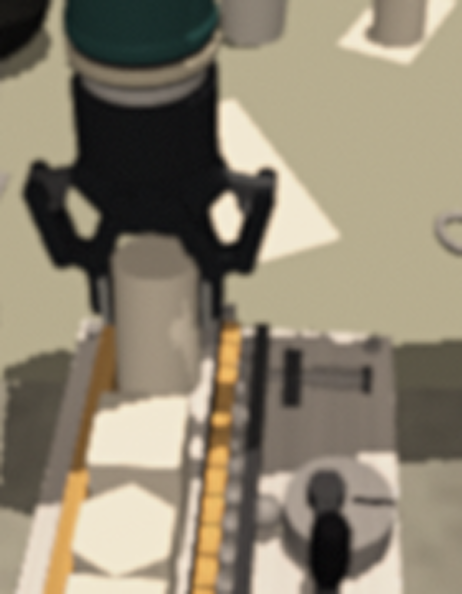

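The drum is now clear behind the square with no force. I'll continue down.

Request:
step_arm([
  [[-0.007, 0, 0], [0, 3, 12], 40],
  [[0, 0, 0], [0, 0, 10], 40],
  [[0, 0, 0], [0, 0, 0], 40],
])

```text
time: 35.38
tool_pos: [0.5999, 0.123, 0.1563]
tcp_rot: [2.194, 2.248, 0.001]
wrist_force: [-1.1, 0.5, -2.3]
width: 0.573
grip_force: 53.1
```

Request:
step_arm([
  [[0, 0, 0], [0, 0, 10], 40],
  [[0, 0, 0], [0, 0, 8], 40],
  [[0, 0, 0], [0, 0, 0], 40],
])

```text
time: 35.63
tool_pos: [0.5998, 0.123, 0.1381]
tcp_rot: [2.194, 2.248, 0.0]
wrist_force: [-0.5, -0.2, -2.5]
width: 0.574
grip_force: 53.1
```

```bash
python3 bay.py -.004 -.068 .127
```

```text
t 35.6 pos [0.5998 0.123  0.1381] yaw 91.41 tilt 0.02 F [-0.5 -0.2 -2.5] w 49.0 g 53
turn [ 0. -0.  0.] n 1 each [ 0.0004 -0.0001  0.0001]
shift after turn [-0.  -0.1 11.1]
```

Request:
step_arm([
  [[0, 0, 0], [0, 0, 5], 40],
  [[0, 0, 0], [0, 0, 3], 40],
  [[0, 0, 0], [0, 0, 0], 40],
])

```text
time: 35.88
tool_pos: [0.6007, 0.1231, 0.1314]
tcp_rot: [2.193, 2.247, 0.003]
wrist_force: [0.0, -0.1, -2.4]
width: 0.572
grip_force: 53.1
```

Request:
step_arm([
  [[0, 0, 0], [0, 0, 2], 40],
  [[0, 0, 0], [0, 0, 1], 40],
  [[0, 0, 0], [0, 0, 0], 40],
])

```text
time: 36.13
tool_pos: [0.6011, 0.1232, 0.1291]
tcp_rot: [2.193, 2.247, 0.005]
wrist_force: [0.2, -0.5, -1.6]
width: 0.575
grip_force: 53.1
```

Request:
step_arm([
  [[0, 0, 0], [0, 0, 1.5], 40],
  [[0, 0, 0], [0, 0, 0], 40],
])

```text
time: 36.3
tool_pos: [0.6011, 0.1232, 0.1276]
tcp_rot: [2.192, 2.247, 0.005]
wrist_force: [0.0, -0.5, -1.1]
width: 0.576
grip_force: 53.1
```

Request:
step_arm([
  [[0, 0, 0], [0, -1, 1.5], 40],
  [[0, 0, 0], [0, 0, 0], 40],
])

```text
time: 36.47
tool_pos: [0.5999, 0.1231, 0.1259]
tcp_rot: [2.193, 2.247, 0.004]
wrist_force: [0.4, 0.2, -1.6]
width: 0.574
grip_force: 53.1
```

Request:
step_arm([
  [[0, 0, 0], [0, 0, 1.5], 40],
  [[0, 0, 0], [0, 0, 0], 40],
])

```text
time: 36.63
tool_pos: [0.6, 0.1231, 0.1243]
tcp_rot: [2.193, 2.247, 0.004]
wrist_force: [0.7, 0.6, -1.7]
width: 0.577
grip_force: 53.1
```

Request:
step_arm([
  [[0, 0, 0], [4, 0, 0], 40],
  [[0, 0, 0], [4, 0, 0], 40],
  [[0, 0, 0], [2, 0, 0], 40],
  [[0, 0, 0], [0, 0, 0], 40],
])

```text
time: 36.97
tool_pos: [0.6, 0.1317, 0.1249]
tcp_rot: [2.188, 2.247, 0.0]
wrist_force: [-0.2, -7.0, -0.2]
width: 0.573
grip_force: 53.2
```

It contacts early, so the drum sits off-centre or tilted in the pads. I'll back off 3 mm and find the floor.

Request:
step_arm([
  [[0, 0, 0], [-4, 0, 0], 40],
  [[0, 0, 0], [0, 0, 2], 40],
  [[0, 0, 0], [0, 0, 0], 40],
])

```text
time: 37.22
tool_pos: [0.6004, 0.1291, 0.1237]
tcp_rot: [2.192, 2.246, 0.005]
wrist_force: [-1.8, -2.4, 4.7]
width: 0.572
grip_force: 53.9
```

Request:
step_arm([
  [[0, 0, 0], [0, 0, 2], 40],
  [[0, 0, 0], [0, 0, 0], 40],
])

```text
time: 37.38
tool_pos: [0.6005, 0.1293, 0.1234]
tcp_rot: [2.192, 2.247, 0.005]
wrist_force: [-5.3, -2.1, 14.7]
width: 0.574
grip_force: 54.8
```

Request:
step_arm([
  [[0, 0, 0], [0, 0, 1.5], 40],
  [[0, 0, 0], [0, 0, 0], 40],
])

```text
time: 37.55
tool_pos: [0.6006, 0.1294, 0.1233]
tcp_rot: [2.192, 2.247, 0.005]
wrist_force: [-9.3, -2.0, 21.6]
width: 0.571
grip_force: 55.6
```

Request:
step_arm([
  [[0, 0, 0], [0, 0, -3.5], 40],
  [[0, 0, 0], [0, 0, 0], 64],
  [[0, 0, 0], [0, 0, 0], 64],
  [[0, 0, 0], [0, 0, 0], 64],
  [[0, 0, 0], [0, 0, 0], 64],
])

```text
time: 37.97
tool_pos: [0.5998, 0.1293, 0.1221]
tcp_rot: [2.193, 2.247, 0.004]
wrist_force: [0.5, -0.3, -0.2]
width: 0.753
grip_force: 0.0
```

Request:
step_arm([
  [[0, 0, 0], [0, 0, -35], 64],
  [[0, 0, 0], [0, 0, -35], 64],
  [[0, 0, 0], [0, 0, -35], 64],
  [[0, 0, 0], [-40, 0, 0], 64],
  [[0, 0, 0], [-40, 0, 0], 85],
])

```text
time: 38.38
tool_pos: [0.6038, 0.0503, 0.2313]
tcp_rot: [2.184, 2.248, 0.013]
wrist_force: [0.4, -1.1, -1.3]
width: 0.868
grip_force: 0.0
```

```bash
python3 - <<'E'
from fit import *
b=snap('side','s7.png');a=snap('top','t7.png')
cv2.imwrite('pics/c7.png',cv2.resize(b[210:384,170:310],None,fx=3.4,fy=3.4,interpolation=cv2.INTER_CUBIC)[:,:,::-1])
E
python3 bay.py -.004 -.055 .126
```

```text
t 38.5 pos [0.602  0.0449 0.2282] yaw 91.19 tilt 0.29 F [-0.3  0.7 -0.3] w 84.8 g 0
turn [ 0.005  0.002 -0.004] n 1 each [ 0.0048  0.0016 -0.0036]
shift after turn [ 91.1  -0.4 102.2]
```

View pics/c7.png

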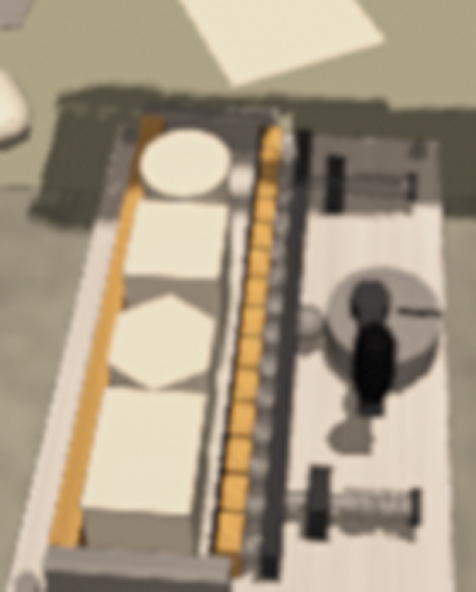

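All four stand upright in the bay, with the drum top at (185,162) in the crop. I'll measure its y and locate the low round.

```bash
python3 - <<'E'
from h import *
def q(u,v,z):
    w=toworld('side',[210+v/3.4-.35,170+u/3.4-.35],z); a=np.radians(1.4); d=w[:2]-np.array([.602,.191]); return np.round([d[0]*np.cos(a)+d[1]*np.sin(a),-d[0]*np.sin(a)+d[1]*np.cos(a)],4)
print('drum',q(185,162,.095),'near',q(185,197.5,.095),'far',q(185,128,.095),'sq far',q(180,200,.09))
E
python3 see.py low_round .441 -.3773; python3 go.py .441 -.3773 .2 91.4
```

```text
drum [-0.0024 -0.0512] near [-0.0054 -0.025 ] far [ 0.0007 -0.0778] sq far [-0.0022 -0.0275]
low_round top [ 0.4403 -0.3776  0.1244] yawdeg 7.1 err 0.077
low_round side [ 0.4385 -0.3871  0.2845] yawdeg 16.3 err 0.198
low_round both [ 0.44   -0.3779  0.2352] yawdeg 13.5 err 0.292
t 38.7 pos [0.6013 0.0496 0.2268] yaw 91.39 tilt 0.16 F [ 0.3 -0.1 -0.3] w 85.0 g 0
turn [ 0.003 -0.001 -0.   ] n 1 each [ 0.0026 -0.0011 -0.0001]
shift after turn [-422.9 -170.7   26.8]
```

Request:
step_arm([
  [[0, 0, 0], [-38.4, -15.5, 0], 85],
  [[0, 0, 0], [-38.4, -15.5, 0], 85],
  [[0, 0, 0], [-38.4, -15.5, 0], 85],
  [[0, 0, 0], [-38.4, -15.5, 0], 85],
  [[0, 0, 0], [-38.4, -15.5, 0], 85],
])

```text
time: 39.1
tool_pos: [0.5282, -0.1446, 0.2267]
tcp_rot: [2.19, 2.25, 0.005]
wrist_force: [0.9, -0.3, -0.4]
width: 0.994
grip_force: 0.0
```

Request:
step_arm([
  [[0, 0, 0], [-38.4, -15.5, 0], 85],
  [[0, 0, 0], [-38.4, -15.5, 0], 85],
  [[0, 0, 0], [-38.4, -15.5, 0], 85],
  [[0, 0, 0], [-38.4, -15.5, 0], 85],
  [[0, 0, 0], [-38.4, -15.5, 0], 85],
])

```text
time: 39.52
tool_pos: [0.4558, -0.339, 0.2264]
tcp_rot: [2.191, 2.249, 0.005]
wrist_force: [0.8, 0.0, 0.7]
width: 0.992
grip_force: 0.0
```

Request:
step_arm([
  [[0, 0, 0], [-38.4, -15.5, 0], 85],
  [[0, 0, 0], [0, 0, 20], 85],
  [[0, 0, 0], [0, 0, 10], 85],
  [[0, 0, 0], [0, 0, 0], 85],
  [[0, 0, 0], [0, 0, 0], 85],
])

```text
time: 39.93
tool_pos: [0.4416, -0.3751, 0.195]
tcp_rot: [-2.191, -2.249, -0.005]
wrist_force: [0.9, 0.8, 0.1]
width: 0.996
grip_force: 0.0
```

```bash
python3 go.py .440 -.378 .112 91.4; python3 see.py low_round .441 -.3773
```

```text
t 39.9 pos [ 0.4416 -0.3751  0.195 ] yaw 91.51 tilt 0.23 F [0.9 0.8 0.1] w 85.0 g 0
turn [ 0.001 -0.004  0.002] n 1 each [ 0.0011 -0.0038  0.0019]
shift after turn [-2.8 -1.6 83. ]
low_round top [ 0.4426 -0.3733  0.1417] yawdeg 8.1 err 0.396
low_round side [ 0.4398 -0.3769  0.1525] yawdeg 8.7 err 0.082
low_round both [ 0.4403 -0.3744  0.2377] yawdeg 13.6 err 0.488
```

Request:
step_arm([
  [[0, 0, 0], [-0.5, -1.5, 0], 85],
  [[0, 0, 0], [0, 0, 30], 85],
  [[0, 0, 0], [0, 0, 30], 85],
  [[0, 0, 0], [0, 0, 23], 85],
  [[0, 0, 0], [0, 0, 0], 85],
])

```text
time: 40.55
tool_pos: [0.4378, -0.375, 0.1091]
tcp_rot: [-2.189, -2.244, -0.004]
wrist_force: [-1.2, 1.8, -1.2]
width: 0.997
grip_force: 0.0
```

Request:
step_arm([
  [[0, 0, 0], [0, 0, 0], 40],
  [[0, 0, 0], [0, 0, 0], 40],
  [[0, 0, 0], [0, 0, 0], 40],
  [[0, 0, 0], [0, 0, 0], 40],
  [[0, 0, 0], [0, 0, 0], 40],
], grip_force=60)

```text
time: 40.97
tool_pos: [0.4419, -0.3792, 0.1166]
tcp_rot: [2.189, 2.243, 0.005]
wrist_force: [-1.1, -0.1, 6.3]
width: 0.568
grip_force: 62.6
```

Request:
step_arm([
  [[0, 0, 0], [0, 0, -35], 40],
  [[0, 0, 0], [0, 0, -35], 40],
  [[0, 0, 0], [0, 0, -35], 40],
  [[0, 0, 0], [0, 0, -20], 40],
  [[0, 0, 0], [0, 0, 0], 40],
])

```text
time: 41.38
tool_pos: [0.4425, -0.3803, 0.2459]
tcp_rot: [2.184, 2.238, 0.005]
wrist_force: [1.0, -0.3, -1.3]
width: 0.558
grip_force: 62.5
```

```bash
python3 bay.py -.004 -.110 .2
```

```text
t 41.4 pos [ 0.4425 -0.3803  0.2459] yaw 91.40 tilt 0.84 F [ 1.  -0.3 -1.3] w 47.7 g 63
turn [0.012 0.008 0.   ] n 1 each [0.0123 0.008  0.    ]
shift after turn [457.2 169.5  45.9]
```

Request:
step_arm([
  [[0.012, 0.008, 0], [0, 0, 0], 40],
  [[0, 0, 0], [37.9, 14.1, 0], 40],
  [[0, 0, 0], [37.9, 14.1, 0], 40],
  [[0, 0, 0], [37.9, 14.1, 0], 40],
  [[0, 0, 0], [37.9, 14.1, 0], 40],
])

```text
time: 41.8
tool_pos: [0.4913, -0.223, 0.2366]
tcp_rot: [-2.184, -2.235, 0.002]
wrist_force: [1.5, -0.2, -0.9]
width: 0.562
grip_force: 62.5
```

Request:
step_arm([
  [[0, 0, 0], [37.9, 14.1, 0], 40],
  [[0, 0, 0], [37.9, 14.1, 0], 40],
  [[0, 0, 0], [37.9, 14.1, 0], 40],
  [[0, 0, 0], [37.9, 14.1, 0], 40],
  [[0, 0, 0], [37.9, 14.1, 0], 40],
])

```text
time: 42.22
tool_pos: [0.5571, -0.0317, 0.2377]
tcp_rot: [-2.183, -2.237, 0.005]
wrist_force: [1.2, -0.6, -1.3]
width: 0.563
grip_force: 62.5
```

Request:
step_arm([
  [[0, 0, 0], [37.9, 14.1, 0], 40],
  [[0, 0, 0], [37.9, 14.1, 0], 40],
  [[0, 0, 0], [37.9, 14.1, 0], 40],
  [[0, 0, 0], [0, 0, 0], 40],
  [[0, 0, 0], [0, 0, 0], 40],
])

```text
time: 42.63
tool_pos: [0.5969, 0.0831, 0.2382]
tcp_rot: [-2.179, -2.242, 0.006]
wrist_force: [-0.1, -0.6, -2.2]
width: 0.564
grip_force: 62.6
```

```bash
python3 bay.py -.004 -.113 .2
```

```text
t 42.6 pos [0.5969 0.0831 0.2382] yaw 91.64 tilt 0.90 F [-0.1 -0.6 -2.2] w 48.1 g 63
turn [-0.013 -0.008  0.004] n 1 each [-0.0134 -0.008   0.0042]
shift after turn [-5.2  3.7 38.2]
```

Request:
step_arm([
  [[-0.0134, -0.008, 0.004], [-5, 3.5, 0], 40],
  [[0, 0, 0], [0, 0, 20], 40],
  [[0, 0, 0], [0, 0, 18], 40],
  [[0, 0, 0], [0, 0, 0], 40],
  [[0, 0, 0], [0, 0, 0], 40],
])

```text
time: 43.05
tool_pos: [0.6001, 0.0741, 0.201]
tcp_rot: [2.201, 2.241, -0.0]
wrist_force: [0.4, 0.0, -1.3]
width: 0.565
grip_force: 62.6
```

```bash
python3 bay.py -.004 -.113 .17; python3 - <<'E'
from fit import *
b=snap('side','s8.png')
cv2.imwrite('pics/c8.png',cv2.resize(b[150:290,190:310],None,fx=4,fy=4,interpolation=cv2.INTER_CUBIC)[:,:,::-1])
print(read_state()['tool_pos'])
m=masks_for('low_round_mid',('side',)); P,h=poly('low_round')
z=read_state()['tool_pos'][2]-.1166
for dz in(-.005,0,.005):
  r=fit(m,P,h,(.6,.08),[0],z+dz); print(dz,r)
E
```

```text
t 43.0 pos [0.6001 0.0741 0.201 ] yaw 91.05 tilt 0.03 F [ 0.4  0.  -1.3] w 48.2 g 63
turn [ 0.     0.    -0.006] n 1 each [ 0.0003  0.0004 -0.0061]
shift after turn [ 3.8  0.8 31. ]
[0.60114363 0.07447499 0.2025122 ]
-0.005 ((np.float64(0.6000586139083947), np.float64(0.07264902941181163), np.float64(0.11018845942248408)), np.float64(0.055765993893146515))
0 ((np.float64(0.5992016749616889), np.float64(0.07794549698605088), np.float64(0.12171974787563489)), np.float64(0.07119809091091156))
0.005 ((np.float64(0.5982136434285558), np.float64(0.08292496960425502), np.float64(0.10604969488226539)), np.float64(0.09111952781677246))
```

View pics/c8.png

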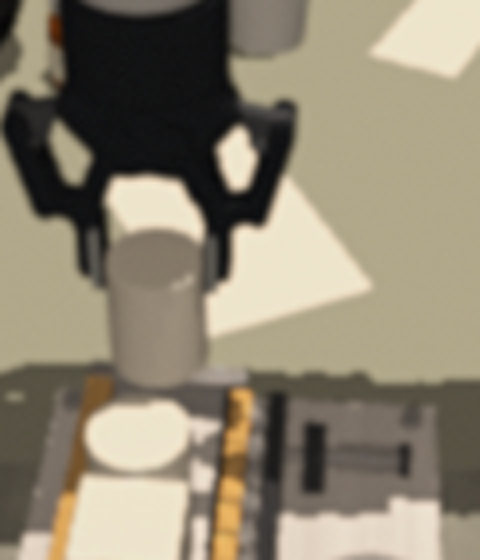

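The low round hangs upright, centred between the jaws and just beyond the tall drum. I'll nudge it +5 mm in y and go down.

Request:
step_arm([
  [[0, 0, -0.006], [5, 1, 0], 40],
  [[0, 0, 0], [0, 0, 0], 40],
  [[0, 0, 0], [0, 0, 15], 40],
  [[0, 0, 0], [0, 0, 15], 40],
  [[0, 0, 0], [0, 0, 0], 40],
])

```text
time: 43.57
tool_pos: [0.6014, 0.0811, 0.1711]
tcp_rot: [2.191, 2.25, 0.002]
wrist_force: [-1.4, -0.3, -2.4]
width: 0.557
grip_force: 62.6
```

```bash
python3 bay.py -.004 -.112 .1266
```

```text
t 43.6 pos [0.6014 0.0811 0.1711] yaw 91.54 tilt 0.08 F [-1.4 -0.3 -2.4] w 47.6 g 63
turn [ 0.001 -0.     0.002] n 1 each [ 0.0014 -0.0002  0.0024]
shift after turn [-2.1 -0.7 44.5]
```

Request:
step_arm([
  [[0, 0, 0], [-2, -0.5, 10], 40],
  [[0, 0, 0], [0, 0, 10], 40],
  [[0, 0, 0], [0, 0, 0], 40],
])

```text
time: 43.82
tool_pos: [0.6015, 0.0789, 0.1513]
tcp_rot: [2.191, 2.25, 0.003]
wrist_force: [-0.7, 0.5, -1.8]
width: 0.562
grip_force: 62.6
```

Request:
step_arm([
  [[0, 0, 0], [0, 0, 10], 40],
  [[0, 0, 0], [0, 0, 8], 40],
  [[0, 0, 0], [0, 0, 0], 40],
])

```text
time: 44.07
tool_pos: [0.6014, 0.0789, 0.133]
tcp_rot: [2.191, 2.25, 0.002]
wrist_force: [0.2, -1.1, -2.2]
width: 0.56
grip_force: 62.6
```

Request:
step_arm([
  [[0, 0, 0], [0, 0, 3], 40],
  [[0, 0, 0], [0, 0, 2], 40],
  [[0, 0, 0], [0, 0, 0], 40],
])

```text
time: 44.32
tool_pos: [0.6025, 0.079, 0.1298]
tcp_rot: [2.19, 2.249, 0.006]
wrist_force: [-0.1, -0.7, -1.1]
width: 0.562
grip_force: 62.6
```

Request:
step_arm([
  [[0, 0, 0], [0, 0, 1.5], 40],
  [[0, 0, 0], [0, 0, 0], 40],
])

```text
time: 44.48
tool_pos: [0.6027, 0.0791, 0.1287]
tcp_rot: [2.189, 2.248, 0.007]
wrist_force: [-0.4, -0.2, -2.0]
width: 0.565
grip_force: 62.6
```

Request:
step_arm([
  [[0, 0, 0], [0, -1.5, 2], 40],
  [[0, 0, 0], [0, 0, 0], 40],
])

```text
time: 44.65
tool_pos: [0.6011, 0.0791, 0.1267]
tcp_rot: [2.189, 2.248, 0.007]
wrist_force: [-0.3, 1.1, -2.9]
width: 0.565
grip_force: 62.7
```

Request:
step_arm([
  [[0, 0, 0], [0, 0, 2], 40],
  [[0, 0, 0], [0, 0, 0], 40],
])

```text
time: 44.82
tool_pos: [0.6012, 0.0792, 0.1265]
tcp_rot: [2.19, 2.249, 0.006]
wrist_force: [-4.4, 0.3, 9.8]
width: 0.567
grip_force: 63.6
```

Request:
step_arm([
  [[0, 0, 0], [4, 0, 0], 40],
  [[0, 0, 0], [2, 0, 0], 40],
  [[0, 0, 0], [0, 0, 0], 40],
])

```text
time: 45.07
tool_pos: [0.6022, 0.085, 0.1266]
tcp_rot: [2.187, 2.247, 0.009]
wrist_force: [-0.9, -1.3, 6.0]
width: 0.56
grip_force: 63.4
```

Request:
step_arm([
  [[0, 0, 0], [2, -1, -0.5], 40],
  [[0, 0, 0], [1, 0, 0], 40],
  [[0, 0, 0], [0, 0, 0], 40],
])

```text
time: 45.32
tool_pos: [0.6011, 0.0878, 0.1265]
tcp_rot: [2.187, 2.247, 0.009]
wrist_force: [1.1, -2.9, 6.8]
width: 0.562
grip_force: 63.5
```

Request:
step_arm([
  [[0, 0, 0], [2, 0, 0], 40],
  [[0, 0, 0], [0, 0, 0], 40],
])

```text
time: 45.48
tool_pos: [0.6011, 0.0885, 0.1266]
tcp_rot: [2.185, 2.247, 0.006]
wrist_force: [0.2, -8.1, 7.8]
width: 0.564
grip_force: 63.4
```

Contact made. I'll release, rise, and go over to the crank grip.

Request:
step_arm([
  [[0, 0, 0], [-2, -0.5, -1], 40],
  [[0, 0, 0], [0, 0, 0], 64],
  [[0, 0, 0], [0, 0, 0], 64],
  [[0, 0, 0], [0, 0, 0], 64],
  [[0, 0, 0], [0, 0, -20], 64],
])

```text
time: 45.9
tool_pos: [0.5958, 0.0879, 0.1416]
tcp_rot: [-2.19, -2.249, 0.004]
wrist_force: [-0.4, 0.0, -0.8]
width: 0.749
grip_force: 0.0
```

Request:
step_arm([
  [[0, 0, 0], [0, 0, -35], 64],
  [[0, 0, 0], [0, 0, -40], 50],
  [[0, 0, 0], [0, -35, 0], 45],
  [[0, 0, 0], [0, -35, 0], 45],
  [[0, 0, 0], [0, -35, 0], 45],
])

```text
time: 46.32
tool_pos: [0.4934, 0.0855, 0.2214]
tcp_rot: [2.189, 2.248, 0.008]
wrist_force: [-0.1, 0.4, 0.1]
width: 0.523
grip_force: 0.0
```

Request:
step_arm([
  [[0, 0, 0], [40, 0, 0], 45],
  [[0, 0, 0], [40, 0, 0], 45],
  [[0, 0, 0], [40, 0, 0], 45],
  [[0, 0, 0], [38, 0, 0], 45],
  [[0, 0, 0], [0, 0, 0], 45],
])

```text
time: 46.73
tool_pos: [0.4891, 0.2489, 0.221]
tcp_rot: [2.186, 2.255, 0.011]
wrist_force: [0.2, 0.1, 0.4]
width: 0.527
grip_force: 0.0
```

```bash
python3 go.py .4928 .2477 .131 91.4; python3 - <<'E'
from fit import *
b=snap('side','s9.png');a=snap('top','t9.png')
c=np.zeros((560,790,3),np.uint8); c[:300,:390]=cv2.resize(a[145:245,112:242],(390,300)); c[:,400:790]=cv2.resize(b[210:384,180:301],(390,560))
cv2.imwrite('pics/c9.png',c[:,:,::-1])
for r in tip_of('side','grip_mid')[:1]: print(r['score'],toworld('side',r['at'],.078))
E
```

```text
t 46.7 pos [0.4891 0.2489 0.221 ] yaw 91.77 tilt 0.42 F [0.2 0.1 0.4] w 45.0 g 0
turn [ 0.006 -0.004  0.006] n 1 each [ 0.0059 -0.0042  0.0065]
shift after turn [-1.3  3.6 90. ]
0.63 [0.48263267 0.24730834 0.078     ]
```

View pics/c9.png

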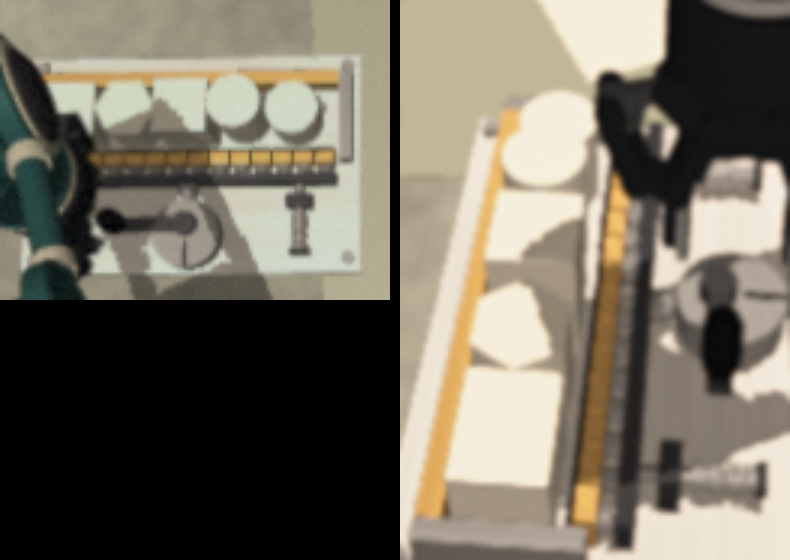

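All five stand in the row, the vice is still open and the crank is at +y. I'll grip the handle.

Request:
step_arm([
  [[0.006, -0.004, 0.006], [-1.3, 3.5, 0], 45],
  [[0, 0, 0], [0, 0, 30], 45],
  [[0, 0, 0], [0, 0, 30], 45],
  [[0, 0, 0], [0, 0, 29], 45],
  [[0, 0, 0], [0, 0, 0], 45],
])

```text
time: 47.3
tool_pos: [0.4895, 0.2381, 0.1256]
tcp_rot: [-2.2, -2.24, 0.022]
wrist_force: [-1.7, -1.9, -1.7]
width: 0.525
grip_force: 0.0
```

Request:
step_arm([
  [[0, 0, 0], [0, 0, 0], 15],
  [[0, 0, 0], [0, 0, 0], 15],
  [[0, 0, 0], [0, 0, 0], 15],
  [[0, 0, 0], [0, 0, 0], 15],
  [[0, 0, 0], [0, 0, 0], 15],
], grip_force=60)

```text
time: 47.72
tool_pos: [0.494, 0.2411, 0.1329]
tcp_rot: [2.196, 2.242, -0.003]
wrist_force: [0.7, -5.2, -1.9]
width: 0.239
grip_force: 58.8
```

```bash
python3 go.py .4928 .2477 .131 91.4
```

```text
t 47.7 pos [0.494  0.2411 0.1329] yaw 91.19 tilt 0.24 F [ 0.7 -5.2 -1.9] w 20.4 g 59
turn [ 0.001  0.004 -0.004] n 1 each [ 0.0011  0.004  -0.0037]
shift after turn [ 6.6 -1.   1.9]
```

Request:
step_arm([
  [[0, 0, 0], [0, 0, 0], 45],
  [[0, 0, 0], [0, 0, 0], 45],
  [[0, 0, 0], [6, 0, 0], 45],
  [[0, 0, 0], [0, 0, 0], 45],
])

```text
time: 48.05
tool_pos: [0.4938, 0.249, 0.1326]
tcp_rot: [2.197, 2.243, -0.001]
wrist_force: [-0.1, 0.2, -0.8]
width: 0.526
grip_force: 0.0
```

Request:
step_arm([
  [[0, 0, 0], [0, 0, 0], 15],
  [[0, 0, 0], [0, 0, 0], 15],
  [[0, 0, 0], [0, 0, 0], 15],
  [[0, 0, 0], [0, 0, 0], 15],
])

```text
time: 48.38
tool_pos: [0.4934, 0.248, 0.1321]
tcp_rot: [2.197, 2.243, -0.003]
wrist_force: [-0.6, 1.1, 3.1]
width: 0.243
grip_force: 58.5
```

```bash
python3 go.py .4928 .2477 .131 91.4
```

```text
t 48.4 pos [0.4934 0.248  0.1321] yaw 91.17 tilt 0.16 F [-0.6  1.1  3.1] w 20.7 g 58
turn [-0.     0.003 -0.004] n 1 each [-0.0002  0.0027 -0.004 ]
shift after turn [-0.3 -0.6  1.1]
```

Request:
step_arm([
  [[0, 0, 0], [-0.7, -9.4, 0], 15],
  [[0, 0, 0], [-2.2, -9.1, 0], 15],
  [[0, 0, 0], [-3.6, -8.7, 0], 15],
  [[0, 0, 0], [-5, -8.1, 0], 15],
  [[0, 0, 0], [-6.1, -7.1, 0], 15],
])

```text
time: 48.8
tool_pos: [0.4521, 0.2301, 0.1322]
tcp_rot: [2.197, 2.242, 0.003]
wrist_force: [5.5, 3.9, -4.1]
width: 0.241
grip_force: 59.2
```

Request:
step_arm([
  [[0, 0, 0], [-7.1, -6.1, 0], 15],
  [[0, 0, 0], [-8.1, -5, 0], 15],
  [[0, 0, 0], [-8.7, -3.6, 0], 15],
  [[0, 0, 0], [-9.1, -2.2, 0], 15],
  [[0, 0, 0], [-9.4, -0.7, 0], 15],
])

```text
time: 49.22
tool_pos: [0.4347, 0.1875, 0.1322]
tcp_rot: [2.199, 2.242, 0.002]
wrist_force: [3.0, 8.5, -4.7]
width: 0.24
grip_force: 59.3
```

```bash
python3 go.py .4344 .1863 .132 91.4
```

```text
t 49.2 pos [0.4347 0.1875 0.1322] yaw 91.13 tilt 0.11 F [ 3.   8.5 -4.7] w 20.5 g 59
turn [ 0.002 -0.    -0.005] n 1 each [ 0.0019 -0.0001 -0.0047]
shift after turn [-1.2 -0.4  0.2]
```

Request:
step_arm([
  [[0, 0, 0], [-9.4, 0.7, 0], 15],
  [[0, 0, 0], [-9.1, 2.2, 0], 15],
  [[0, 0, 0], [-8.7, 3.6, 0], 15],
  [[0, 0, 0], [-8.1, 5, 0], 15],
  [[0, 0, 0], [-7.1, 6.1, 0], 15],
])

```text
time: 49.63
tool_pos: [0.4516, 0.146, 0.132]
tcp_rot: [-2.199, -2.24, 0.002]
wrist_force: [-5.2, 13.4, 1.9]
width: 0.242
grip_force: 59.8
```

```bash
python3 go.py .453 .144 .132 91.4
```

```text
t 49.6 pos [0.4516 0.146  0.132 ] yaw 91.05 tilt 0.18 F [-5.2 13.4  1.9] w 20.7 g 60
turn [-0.003 -0.001 -0.006] n 1 each [-0.0028 -0.0013 -0.0061]
shift after turn [-2.   1.3  0. ]
```

Request:
step_arm([
  [[0, 0, 0], [-6.1, 7.1, 0], 15],
  [[0, 0, 0], [-5, 8.1, 0], 15],
  [[0, 0, 0], [-3.6, 8.7, 0], 15],
  [[0, 0, 0], [-2.2, 9.1, 0], 15],
  [[0, 0, 0], [-0.7, 9.4, 0], 15],
])

```text
time: 50.05
tool_pos: [0.4913, 0.1279, 0.1318]
tcp_rot: [-2.195, -2.239, 0.016]
wrist_force: [-15.3, 1.3, 15.9]
width: 0.241
grip_force: 61.3
```

Request:
step_arm([
  [[0, 0, 0], [0, 1, 0], 15],
  [[0, 0, 0], [0, 0, 0], 15],
  [[0, 0, 0], [0, 0, 0], 15],
])

```text
time: 50.3
tool_pos: [0.4978, 0.1281, 0.1322]
tcp_rot: [2.196, 2.241, 0.001]
wrist_force: [5.5, 2.3, -1.8]
width: 0.242
grip_force: 59.3
```

```bash
python3 go.py .4959 .1278 .132 91.4
```

```text
t 50.3 pos [0.4978 0.1281 0.1322] yaw 91.16 tilt 0.22 F [ 5.5  2.3 -1.8] w 20.6 g 59
turn [ 0.003  0.002 -0.004] n 1 each [ 0.0029  0.0025 -0.0042]
shift after turn [-0.2 -1.9  0.2]
```

The crank is within about 2° of the high point. I'll let go, rise, withdraw and look.

Request:
step_arm([
  [[0, 0, 0], [0, -1, 0], 15],
  [[0, 0, 0], [0, 0, 0], 50],
  [[0, 0, 0], [0, 0, 0], 50],
  [[0, 0, 0], [0, 0, 0], 50],
  [[0, 0, 0], [0, 0, -30], 50],
])

```text
time: 50.72
tool_pos: [0.4907, 0.1265, 0.1565]
tcp_rot: [-2.195, -2.24, 0.022]
wrist_force: [-0.9, 0.1, -0.2]
width: 0.588
grip_force: 0.0
```

Request:
step_arm([
  [[0, 0, 0], [0, 0, -35], 50],
  [[0, 0, 0], [0, 0, -35], 50],
  [[0, 0, 0], [-40, -10, 0], 50],
  [[0, 0, 0], [-40, -10, 0], 50],
  [[0, 0, 0], [-40, -10, 0], 50],
])

```text
time: 51.13
tool_pos: [0.4677, 0.0066, 0.2336]
tcp_rot: [2.193, 2.245, -0.004]
wrist_force: [0.5, 0.6, -0.2]
width: 0.584
grip_force: 0.0
```

Request:
step_arm([
  [[0, 0, 0], [-40, -10, 0], 50],
  [[0, 0, 0], [-40, 0, 0], 50],
  [[0, 0, 0], [-40, 0, 0], 50],
  [[0, 0, 0], [-40, 0, 0], 50],
  [[0, 0, 0], [0, 0, 0], 50],
])

```text
time: 51.55
tool_pos: [0.461, -0.1588, 0.2336]
tcp_rot: [2.201, 2.234, -0.008]
wrist_force: [1.0, 0.6, -0.1]
width: 0.586
grip_force: 0.0
```

```bash
python3 - <<'E'
from fit import *
b=snap('side','s10.png');a=snap('top','t10.png')
c=np.zeros((560,790,3),np.uint8); c[:300,:390]=cv2.resize(a[145:245,112:242],(390,300)); c[:,400:790]=cv2.resize(b[210:384,180:301],(390,560))
cv2.imwrite('pics/c10.png',c[:,:,::-1])
print(read_state()['wrist_force'],read_state()['time'])
E
```

```text
[ 0.44044077 -0.07851806 -0.53478764] 51.65
```

View pics/c10.png

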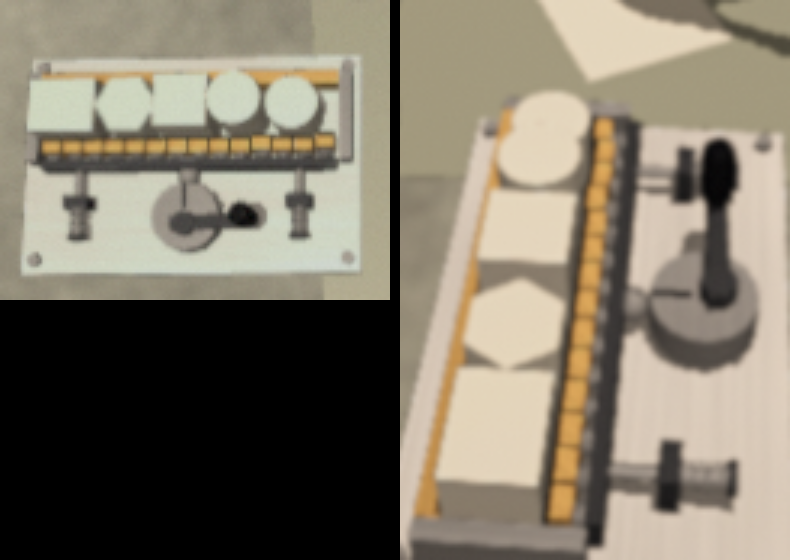

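The picture shows all five blanks upright in a row between the jaws. The cam's black line points at the nose (top crop 185,190), and the fingers bear on every blank. The arm is clear, so I'll hand in.

```bash
python3 -c "
from workcell import finish_job
print(finish_job())"
```

```text
the job is handed in; nothing more can be done
None
```

I opened the vice, packed all five blanks present (wide, hexagon, square, tall round, low round) upright in the bay, turned the cam back to its high point, let go, and handed the job in at about 52 s. In the last picture all five stood clamped and the beaker and jar were not touched; early on, the fingertips briefly pressed on the wooden shelf at the start pose with about 18 N, and no verdict came back.

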